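Turn the catch tray round and draw the hopper gate

ROBOT

A 6-joint arm with a two-finger parallel gripper is mounted at the origin on a cart in front of the work surface, level with it; the furniture and walls round the work are solid. World frame = base frame: x ahead of the robot, y to its left, z up, the work surface at z = 0. Lengths are in m, angles in degrees, forces in N, time in s.
With the tool pointing down it reaches from about 0.325 to 0.85 m from the base axis. Payload 15.5 kg.
Tool frame: the origin (TCP) lies between the finger pads; the fingertips stand tips_ahead ahead of it and the grasp point (between the pads) lies 5 mm behind it (tips_ahead is the distance from the TCP to the fingertips, in m); z points along the fingers, y is the direction in which the jaws open and shut (so a half turn about z gives the same grasp; the last joint's range is limited). The gripper opens to 91 mm and grips with 3 to 60 N. Pads are 32 mm wide; open, the fingers measure 118 mm over their backs; the gripper's body (76 mm by 178 mm) begins 60 mm behind the grasp point.
Start: joints at [64.429, 28.281, 77.091, -0, 74.628, -5.472], TCP at [0.215, 0.587, 0.228] pointing down, gripper open.
Joint ranges: [-166.48, 166.48], [-47.26, 123.95], [12.59, 153.08], [-70.14, 250.14], [6.76, 159.57], [-176.63, 176.63]. Speed limits (degrees/s): [108.29, 108.29, 147.25, 172.46, 172.46, 172.46].

INTERFACE

Orientations are given as [roll, pitch, yaw] about the fixed x, y, z axes, in that order (R = Rz(yaw) Ry(pitch) Rx(roll)).
In Python, from station import * gives the robot as it stands.
- The arm moves only by the tool step_arm, never from a script. Its argument "steps" is a list of rows, each an object of numbers: "tx", "ty", "tz": the shift along the tool's x, y, z scaled (see below); "ax", "ay", "az": the turn, a rotation vector about the tool's x, y, z scaled (see below). A call has 1 to 5 rows; each row shifts and turns the commanded pose from where the row before left it, along the tool's axes as they then stand; what a row does not reach is not made up. The controller multiplies each number of a shift by 500 mm and each number of a turn by 45 degrees. A row lasts 1/8 s, in which the tool goes at most 62.5 mm and 10.7 degrees, less where a joint would pass 70% of its speed; a pose out of reach is approached as far as the arm can. A call with a number of a shift or a turn outside -1 to 1 is refused whole. A call with a gripper value outside its range is refused whole. "fingers" is the gripper's target within -1 to 1 (shut at 1, half-way at 0, fully open at -1), set as the call begins (left out, the last holds). The fingers move at their own pace and stop on an object; the grip force is fixed at half the most. Time passes only in rows, so rows that do not move let the fingers close. It gives the time, the measured TCP pose, the force and the opening at its end, in the units of the state.
- get_obs(): the state, without advancing time (a new reading comes with each control period).
- read_camera(name): name is "side" or "top" or "wrist"; returns the picture (384x512x3 uint8, red, green, blue); there is no depth.
- camera_params(name): a dict with "vfov" (degrees; the focal length in pixels is half the picture's height over the tangent of half this angle, whatever the lens; pixels are square), "cx", "cy" (the principal point, pixels), "k1" (the pictures are not rectified: a ray, as slopes to the right and down, at radius r is drawn at 1 + k1 r^2 times it, then the intrinsics apply), "world_from_camera" (4x4, takes a point from camera to world coordinates). Camera axes: x right, y up, looking along -z (the intrinsics and any distortion apply to the point x, -y, -z); pixel columns grow to the right and rows downward; lengths in m; the calibration is good to about 2 mm. A picture is of the moment at which its call begins: read the wrist's pose just before it. camera_params takes no time and is no camera call; for the wrist camera it gives the pose at the moment of the call.
- close_job(): hands the job in, once; it reports no verdict.
The state is a dict: "t": time; "q": joint angles; "qd": joint speeds; "joint_efforts": joint torques, N m; "tool_pos": TCP position; "ee_rot": TCP orientation; "contact_force": force on the tool from outside, world axes, zero at the start; "moment": the same for the moment, N m; "gripper_width": finger opening in m.
Only numpy, scipy, OpenCV 4.12 (cv2) and the standard library are available. Lean on these libraries where they do the work, as an engineer would, in place of code of your own. Each camera call takes 0.05 s, during which the arm holds its last target.

TASK

Turn the long-handled catch tray end for end, without knocking the hopper or the things lying about, and slide it pocket first under the hopper from its open side until it is fully home at the stop, standing flat on the bench. Then draw the hopper's slide gate out all the way to its end stop, so that all three nuts drop into the tray's pocket, and leave tray and gate there. Keep the gate shut until the tray is in place.

Things in the scene. Friction and masses are not known exactly. Their poses are not given: they have to be found in the camera images.
- hopper: Small grey sheet-metal parts hopper on a dark steel stand, fixed to the bench. Origin on the bench (z = 0) straight below the centre of its outlet; z up. Bin 88 mm in x, 138 mm in y, rim at z = 193 mm; the stand's feet reach x = +-96 mm. Outlet 80 mm in x, 70 mm in y.
- tunnel_mouth (a point): Middle of the open side of the tunnel under the chute: hopper (0, 66, 36 mm). The tunnel is 134 mm wide between the leg plates (hopper x), 72 mm high and runs from here along the hopper's -y to a 40 mm high stop plate, face at hopper y = -55 mm. Only this +y side is open for the tray.
- rail_end (a point): Middle between the two lugs, the gate's end stop, at the end of the gate rails: hopper (0, -131, 98 mm); the rails and lugs are no higher than this point. Axes as the hopper's.
- gate (a joint): Slide gate: flat steel plate that closes the outlet, top face at z = 91 mm. Travel in m: 0 shut, growing as it is drawn out along the hopper's -y, 0.078 at the end stop. Friction about 3 N; it stays where it is left.
- gate_tab (a point): Middle of the grip part of the gate's upright tab, moving with the gate: steel plate 36 mm wide (hopper x), 9 mm thick (hopper y), reaching from the gate plate up to z = 152 mm; this point is 137 mm above the bench, and at hopper (0, -160 mm) when the gate is shut. Same axes as the hopper.
- tray: Catch tray: open aluminium pocket 112 mm in x, 102 mm in y, walls 3 mm thick, 34 mm high, with a long steel handle bar out of its +y side; 0.36 kg, 262 mm long. Origin under the pocket's centre, on the underside; z up. It starts handle towards the hopper. In place its axes agree with the hopper's and its origin is at the hopper's or up to 4 mm on towards -y (touching the stop).
- tray_handle (a point): Grip point on the tray's handle bar: tray (0, 145, 26 mm), axes as the tray's. The bar is 12 mm wide (tray x), from z = 8 to 36 mm, y from 51 to 211 mm, with a small foot near its end. The tray balances at about tray y = 80 mm.
- nut_a: Steel hexagon nut 31 x 35 x 16 mm, lying in the hopper on the shut gate or on the other nuts; origin at the centre of its underside.
- nut_b: Steel hexagon nut 31 x 35 x 16 mm, lying in the hopper on the shut gate or on the other nuts; origin at the centre of its underside.
- nut_c: Steel hexagon nut 31 x 35 x 16 mm, lying in the hopper on the shut gate or on the other nuts; origin at the centre of its underside.
- spectacles: Spectacles lying on the bench, 141 x 142 x 42 mm; bystander, origin under their centre.
- screwdriver: Screwdriver on the bench, 29 x 193 x 31 mm; bystander, origin under its centre.

How it is judged:
By the outcome, as a careful person would: the job done as asked, in the order asked, and still so for the second after the job is handed in, with the robot touching nothing.
It also fails if it takes over 72 s, if anything falls off the work surface, if the arm or the gripper's body presses on something with over 40 N, if the wrist force passes 120 N, or if a joint passes its speed limit or range.

## Working session

There is one attempt and no reset: what is moved stays moved. The work goes in short steps, Python scripts to look and compute and a tool call to move; the robot and the scene stay as the last step left them, time stands still between calls to the robot, and variables do not carry over. Pictures are saved under pics/ and viewed, and the job is handed in when it is done.

Besides the shell and the picture viewer there is one more tool, called as name([rows], argument=value, ...), one row to a line, values as JSON. step_arm: Moves the arm, as the interface text tells. Its arguments: {"type":"object","properties":{"steps":{"type":"array"},"fingers":{"type":"number"}},"required":["steps"]}

```bash
ls; mkdir -p pics
python3 - <<'E'
from station import *
import cv2
o=get_obs(); print(o)
for n in ["side","top","wrist"]:
    p=camera_params(n); print(n,p)
    cv2.imwrite(f"pics/{n}0.png",read_camera(n)[:,:,::-1])
E
```

```text
pics
{'t': 0.0, 'q': array([ 6.44302280e+01,  2.83142349e+01,  7.71289848e+01,  8.75705606e-05,
        7.46280428e+01, -5.47279083e+00]), 'qd': array([-0.1070214 ,  0.0360097 ,  0.01295185, -0.14547335,  0.02973507,
       -0.11041535]), 'joint_efforts': array([-8.44955757e-04, -8.78829002e+01, -3.81843925e+01,  7.06806988e-02,
        5.31027059e-02, -1.41856358e-04]), 'tool_pos': array([0.2145995 , 0.58659962, 0.22733434]), 'ee_rot': array([-1.79929070e+02, -6.88054352e-03,  1.59902991e+02]), 'contact_force': array([ 0.46449447, -0.00620249, -0.69102375]), 'moment': array([-0.03547881,  0.01200458,  0.04078883]), 'gripper_width': 0.09131770053499615}
side {'vfov': 47.42691913868828, 'cx': 250.8814447189648, 'cy': 194.2786070614819, 'k1': -0.11611226779458426, 'world_from_camera': array([[-0.84212681,  0.20600461, -0.49838192, -0.20521568],
       [-0.53879343, -0.28217099,  0.79377652,  1.23610141],
       [ 0.0228927 ,  0.9369854 ,  0.34861768,  0.58364496],
       [ 0.        ,  0.        ,  0.        ,  1.        ]])}
top {'vfov': 53.06845712651316, 'cx': 253.86843784880756, 'cy': 193.0725101523566, 'k1': -0.03313830874634002, 'world_from_camera': array([[ 0.02775496,  0.9923091 , -0.12063295,  0.38439667],
       [-0.99905163,  0.03158679,  0.0299687 ,  0.15531715],
       [ 0.03354863,  0.11968677,  0.99224471,  1.08106695],
       [ 0.        ,  0.        ,  0.        ,  1.        ]])}
wrist {'vfov': 70.50760254321449, 'cx': 250.97824252171804, 'cy': 192.55816148905416, 'k1': -0.060064421797155675, 'world_from_camera': array([[ 0.34257674, -0.8988546 , -0.27331589,  0.13738692],
       [ 0.93948886,  0.32733777,  0.10104781,  0.61515572],
       [-0.00136067, -0.29139386,  0.9566022 ,  0.38403556],
       [ 0.        ,  0.        ,  0.        ,  1.        ]])}
```

View pics/top0.png

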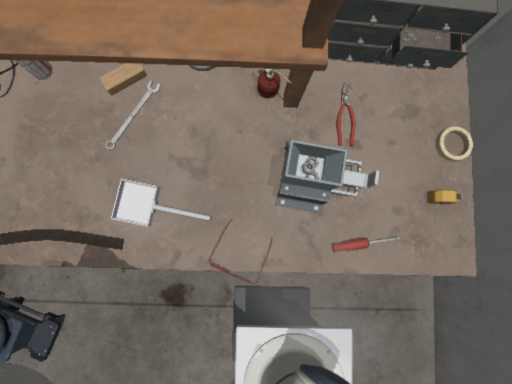

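View pics/side0.png

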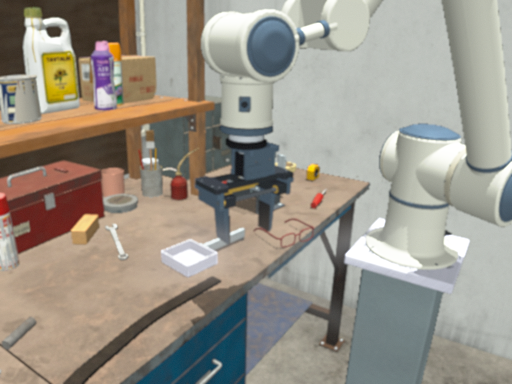

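View pics/wrist0.png

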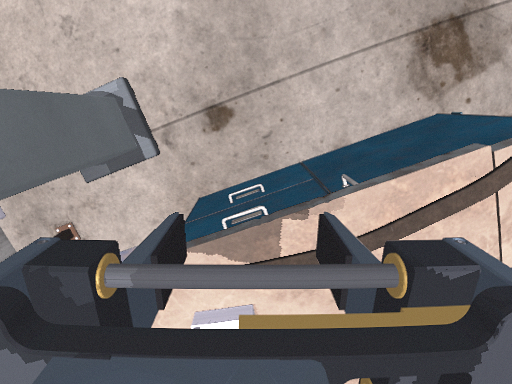

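```bash
cat > h.py <<'E'
from station import *
import cv2, numpy as np
from scipy.spatial.transform import Rotation as Ro
import scipy.optimize as so
def K(p): 
    f=192/np.tan(np.radians(p["vfov"]/2)); return f
def project(p,X):
    M=np.linalg.inv(p["world_from_camera"]); c=(M[:3,:3]@np.atleast_2d(X).T).T+M[:3,3]
    u=c[:,0]/-c[:,2]; v=-c[:,1]/-c[:,2]; s=1+p["k1"]*(u*u+v*v); f=K(p)
    return np.c_[f*u*s+p["cx"],f*v*s+p["cy"]]
def ray(p,px):
    f=K(p); d=np.array([(px[0]-p["cx"])/f,(px[1]-p["cy"])/f]); u=d.copy()
    for _ in range(20): u=d/(1+p["k1"]*(u@u))
    W=np.array(p["world_from_camera"]); r=W[:3,:3]@np.array([u[0],-u[1],-1]); return W[:3,3],r/np.linalg.norm(r)
def onz(p,px,z):
    o,r=ray(p,px); return o+r*(z-o[2])/r[2]
def tri(*a):
    A=np.zeros((3,3));b=np.zeros(3);L=[ray(p,px) for p,px in a]
    for o,r in L:
        P=np.eye(3)-np.outer(r,r);A+=P;b+=P@o
    X=np.linalg.solve(A,b); return X,[np.linalg.norm((np.eye(3)-np.outer(r,r))@(X-o)) for o,r in L]
import pickle
def snap(n,tag):
    o=get_obs(); p=camera_params(n); im=read_camera(n)[:,:,::-1]
    cv2.imwrite(f"pics/{n}{tag}.png",im); pickle.dump((p,o),open(f"pics/{n}{tag}.pkl","wb")); return im
def load(s): return pickle.load(open(f"pics/{s}.pkl","rb"))[0]
def crop(s,x,y,w,h,k,out):
    im=cv2.imread(f"pics/{s}.png")[y:y+h,x:x+w]; im=cv2.resize(im,None,fx=k,fy=k,interpolation=cv2.INTER_CUBIC)
    for i in range(0,w,10): cv2.line(im,(i*k,0),(i*k,6 if i%50 else 16),(0,255,255),1); 
    for i in range(0,w,10):
        if (x+i)%20==0: cv2.putText(im,str(x+i),(i*k,16),0,.4,(0,255,255),1)
    for j in range(0,h,10):
        cv2.line(im,(0,j*k),(6,j*k),(0,255,255),1)
        if (y+j)%20==0: cv2.putText(im,str(y+j),(0,j*k+4),0,.4,(0,255,255),1)
    cv2.imwrite(f"pics/{out}.png",im)
E
python3 - <<'E'
from h import *
import station; print([x for x in dir(station) if not x.startswith('__')])
for n in["top","side"]: pickle.dump((camera_params(n),0),open(f"pics/{n}0.pkl","wb"))
crop("top0",100,160,130,90,6,"c1"); crop("top0",260,120,130,100,6,"c2"); crop("side0",150,210,120,80,6,"c3")
print(get_obs()['t'])
E
```

```text
['MotionError', 'camera_params', 'close_job', 'get_obs', 'read_camera', 'tips_ahead']
0.15
```

View pics/c1.png

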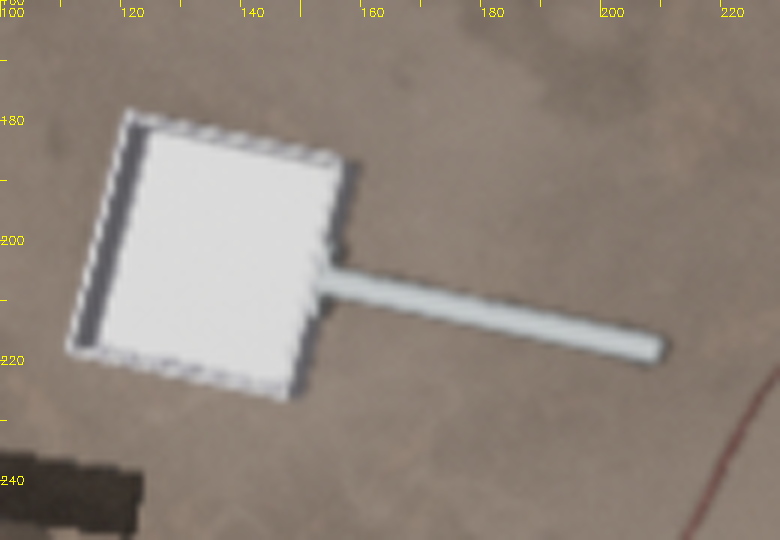

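View pics/c2.png

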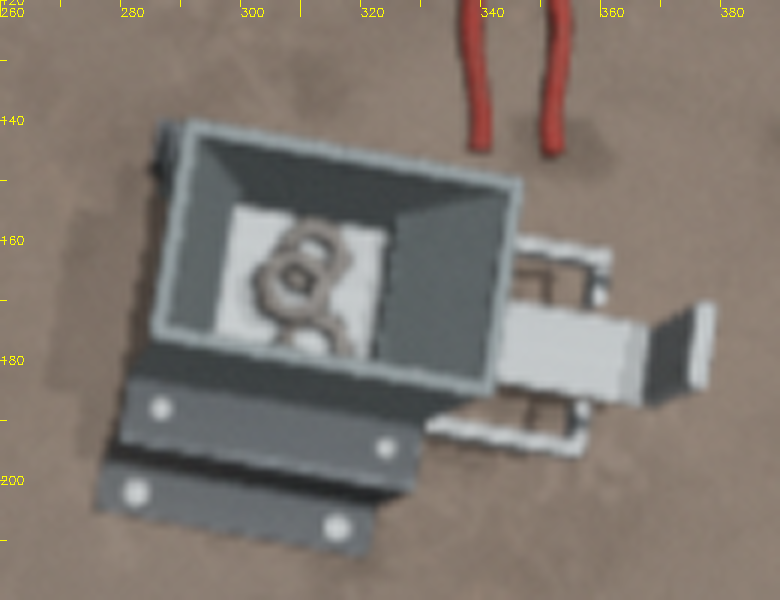

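View pics/c3.png

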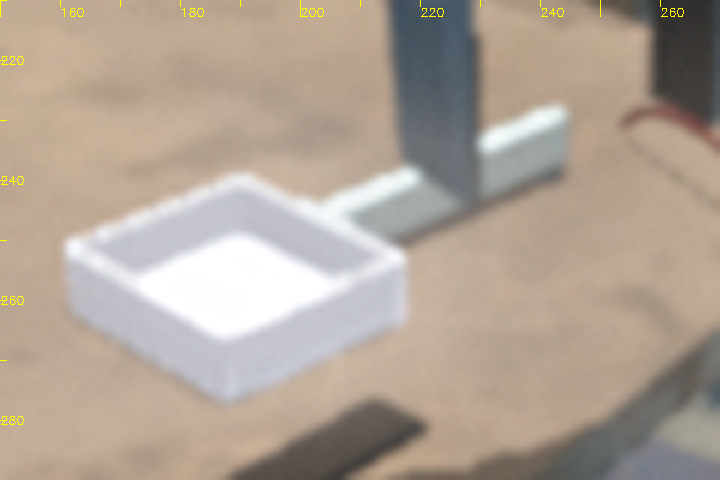

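Run:
```python
from h import *
print("tips",tips_ahead if not callable(tips_ahead) else tips_ahead())
pt=load("top0");ps=load("side0")
tp=[(121,178.5),(157,186),(148.5,226),(111,218.5)]
print("tray rim tri"); 
sp=[(188,239),None,(216,252),None]
loc=np.array([(-56,-51),(-56,51),(56,51),(56,-51)])/1000
# side assign: print projected guess
W=np.array([onz(pt,q,.034) for q in tp]);print(W.round(4)); print(project(ps,W).round(1))
he=onz(pt,(209.5,217.8),.036);print(he,project(ps,he))
def fit(loc,W):
    f=lambda a: (loc@np.array([[np.cos(a[2]),-np.sin(a[2])],[np.sin(a[2]),np.cos(a[2])]]).T+a[:2]-W[:,:2]).ravel()
    best=min((so.least_squares(f,[*W[:,:2].mean(0),t]) for t in (0,3.1)),key=lambda r:r.cost); return best.x, best.fun
a,r=fit(np.r_[loc,[[0,.211]]],np.r_[W,[he]]);print("tray",a[:2],np.degrees(a[2]),(r*1000).round(1))
H=[(290.5,140.5),(346,150),(341.5,185.5),(285.5,176.5)]
W=np.array([onz(pt,q,.193) for q in H]);print(W.round(4))
lh=np.array([(44,69),(44,-69),(-44,-69),(-44,69)])/1000
a,r=fit(lh,W);print("hopper",a[:2],np.degrees(a[2]),(r*1000).round(1))
tb=onz(pt,(376.5,177.5),.152);
c,s=np.cos(a[2]),np.sin(a[2]);R=np.array([[c,-s],[s,c]])
print("tab in hopper",(tb[:2]-a[:2])@R,tb, "rail lug", [(onz(pt,q,.098)[:2]-a[:2])@R for q in [(360,265-100),(356,190)]])
```

```text
tips 0.014
tray rim tri
[[0.5403 0.4884 0.034 ]
 [0.5227 0.389  0.034 ]
 [0.4132 0.4056 0.034 ]
 [0.4302 0.5078 0.034 ]]
[[161.8 250.7]
 [190.8 239. ]
 [218.6 251.9]
 [188.7 265.7]]
[0.44017646 0.24208544 0.036     ] [[244.01204527 227.73631825]]
tray [0.47652423 0.44814254] 170.16302630015656 [ 0.1  0.5  0.3 -0.7 -0.5  1.9 -0.2  0.2  0.3 -1.8]
[[ 0.6209  0.0449  0.193 ]
 [ 0.6028 -0.0884  0.193 ]
 [ 0.5169 -0.0774  0.193 ]
 [ 0.5339  0.0553  0.193 ]]
hopper [ 0.56862558 -0.01638092] -7.383070954089595 [ 0.2  1.5  0.6 -2.1 -0.8 -1.7 -0.   2.4]
tab in hopper [-0.00194636 -0.16132564] [ 0.54596459 -0.17611893  0.152     ] rail lug [array([ 0.03578159, -0.13172328]), array([-0.03179883, -0.12937447])]
```

step_arm([
  {"az":-0.2228},
  {"az":-0.2228},
  {"az":-0.2228},
  {"az":-0.2228},
  {"az":-0.2228},
], fingers=-1)

```text
invalid input
```

step_arm([
  {"az":-0.2228},
  {"az":-0.2228},
  {"az":-0.2228},
  {"az":-0.2228},
  {"az":-0.2228},
])

```text
invalid input
```

```bash
cat >> h.py <<'E'
def go(x=None,y=None,z=None,yaw=None):
    """tool-frame units from measured pose to the target"""
    o=get_obs(); R=Ro.from_euler('xyz',o['ee_rot'],degrees=True); p=o['tool_pos']
    t=np.array([p[i] if v is None else v for i,v in enumerate((x,y,z))])
    d=R.inv().apply(t-p); print("t %.2f"%o['t'],"pos",p.round(4),"rpy",o['ee_rot'].round(2),"F",o['contact_force'].round(1),"w %.4f"%o['gripper_width'],"q",o['q'].round(1))
    print(" shift units",(d/.5).round(4),"mm",(d*1000).round(1))
    if yaw is not None:
        T=Ro.from_euler('xyz',[180,0,yaw],degrees=True); print(" turn units",(np.degrees((R.inv()*T).as_rotvec())/45).round(4))
E
python3 - <<'E'
from h import *
go(.4517,.3053,.228,260.16)
E
```

```text
t 0.15 pos [0.2147 0.5867 0.2275] rpy [-1.7995e+02 -1.0000e-02  1.5990e+02] F [-0.3 -1.3 -0.3] w 0.0911 q [64.4 28.3 77.1  0.  74.6 -5.5]
 shift units [-0.6386 -0.3656 -0.0008] mm [-319.3 -182.8   -0.4]
 turn units [-7.000e-04 -1.100e-03 -2.228e+00]
```

step_arm([
  {"tx":0,"ty":0,"tz":0,"ax":0,"ay":0,"az":-0.2228},
  {"tx":0,"ty":0,"tz":0,"ax":0,"ay":0,"az":-0.2228},
  {"tx":0,"ty":0,"tz":0,"ax":0,"ay":0,"az":-0.2228},
  {"tx":0,"ty":0,"tz":0,"ax":0,"ay":0,"az":-0.2228},
  {"tx":0,"ty":0,"tz":0,"ax":0,"ay":0,"az":-0.2228},
], fingers=-1)

```text
t: 0.78
tool_pos: [0.2147, 0.5868, 0.2277]
ee_rot: [-180.0, -0.0, -149.6]
contact_force: [0.6, -0.1, -0.4]
gripper_width: 0.0914
```

step_arm([
  {"tx":0,"ty":0,"tz":0,"ax":0,"ay":0,"az":-0.2228},
  {"tx":0,"ty":0,"tz":0,"ax":0,"ay":0,"az":-0.2228},
  {"tx":0,"ty":0,"tz":0,"ax":0,"ay":0,"az":-0.2228},
  {"tx":0,"ty":0,"tz":0,"ax":0,"ay":0,"az":-0.2228},
  {"tx":0,"ty":0,"tz":0,"ax":0,"ay":0,"az":-0.2228},
], fingers=-1)

```text
t: 1.4
tool_pos: [0.2147, 0.5868, 0.2277]
ee_rot: [180.0, -0.0, -99.5]
contact_force: [-0.0, -1.1, -0.5]
gripper_width: 0.0914
```

Run:
```python
from h import *
go(.4517,.3053,.228,260.16)
```

```text
t 1.40 pos [0.2147 0.5868 0.2277] rpy [ 1.7999e+02 -3.0000e-02 -9.9510e+01] F [-0.  -1.1 -0.5] w 0.0914 q [  64.4   28.3   77.1   -0.    74.6 -106.1]
 shift units [ 4.770e-01 -5.605e-01 -5.000e-04] mm [ 238.5 -280.2   -0.3]
 turn units [ 0.0002 -0.0007  0.0074]
```

step_arm([
  {"tx":0.06,"ty":-0.07,"tz":0,"ax":0,"ay":0,"az":0},
  {"tx":0.06,"ty":-0.07,"tz":0,"ax":0,"ay":0,"az":0},
  {"tx":0.06,"ty":-0.07,"tz":0,"ax":0,"ay":0,"az":0},
  {"tx":0.06,"ty":-0.07,"tz":0,"ax":0,"ay":0,"az":0},
  {"tx":0.06,"ty":-0.07,"tz":0,"ax":0,"ay":0,"az":0},
], fingers=-1)

```text
t: 2.02
tool_pos: [0.3623, 0.408, 0.2278]
ee_rot: [180.0, -0.0, -99.8]
contact_force: [0.0, 0.1, -0.2]
gripper_width: 0.0914
```

step_arm([
  {"tx":0.06,"ty":-0.07,"tz":0,"ax":0,"ay":0,"az":0},
  {"tx":0.06,"ty":-0.07,"tz":0,"ax":0,"ay":0,"az":0},
  {"tx":0.056,"ty":-0.07,"tz":0,"ax":0,"ay":0,"az":0},
  {"tx":0,"ty":0,"tz":0,"ax":0,"ay":0,"az":0},
], fingers=-1)

```text
t: 2.52
tool_pos: [0.4516, 0.3026, 0.2278]
ee_rot: [-180.0, -0.0, -100.0]
contact_force: [-0.3, 0.5, -0.2]
gripper_width: 0.0911
```

Run:
```python
from h import *
go(.4517,.3053,.228,260.16)
for n in("wrist","side","top"): snap(n,"1")
```

```text
t 2.52 pos [0.4516 0.3026 0.2278] rpy [-1.7999e+02 -2.0000e-02 -1.0002e+02] F [-0.3  0.5 -0.2] w 0.0911 q [  27.5   21.8   88.6   -0.    69.6 -142.4]
 shift units [-0.0054  0.0008 -0.0005] mm [-2.7  0.4 -0.2]
 turn units [-0.0003 -0.0004 -0.0041]
```

View pics/wrist1.png

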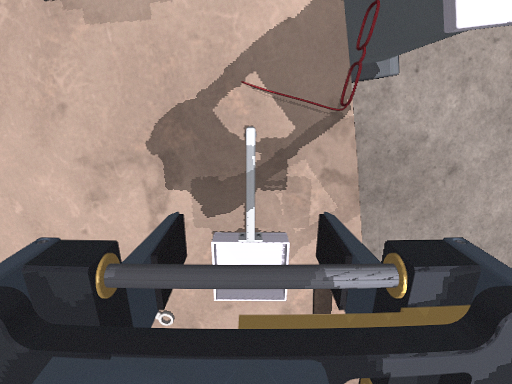

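View pics/side1.png

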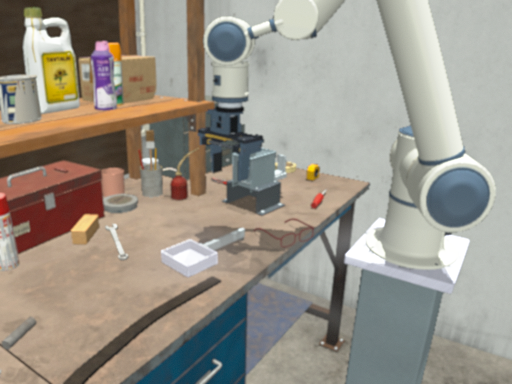

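Run:
```python
from h import *
pw=load("wrist1");ps=load("side1");pt=load("top1")
def T(x,y,yaw,L): 
    return (Ro.from_euler('z',yaw,degrees=True).apply(np.array(L)/1000))+[x,y,0]
tr=(.4765,.4481,170.16)
print("wrist handle",project(pw,T(*tr,[(0,51,36),(0,145,36),(0,211,36),(6,211,36),(-6,211,36),(56,51,34),(-56,51,34)])).round(1))
print("tri handle end",tri((pt,(209.5,217.8)),(pw,(250.3,128)))) 
print("tri handle end top/side",tri((pt,(209.5,217.8)),(ps,(244,228.5)))) 
hp=(.5686,-.0164,-7.38)
for n,p in(("side",ps),("top",pt)):print(n,project(p,T(*hp,[(-44,69,193),(44,69,193),(44,-69,193),(-44,-69,193),(0,-160,152),(-96,66,0),(96,66,0),(-67,66,72),(67,66,72)])).round(1))
crop("wrist1",200,110,110,90,7,"d1");crop("side1",210,130,100,90,7,"d2")
```

```text
wrist handle [[251.7 242.1]
 [251.6 177.8]
 [251.6 126.6]
 [256.3 126.6]
 [246.8 126.6]
 [290.9 241.3]
 [212.6 241.4]]
tri handle end (array([0.44239964, 0.24435537, 0.00120423]), [np.float64(0.0007184397753166206), np.float64(0.0007184397753166646)])
tri handle end top/side (array([0.44020906, 0.24222992, 0.03355511]), [np.float64(0.00011360337674159414), np.float64(0.000113603376741623)])
side [[252.  158.3]
 [232.2 153.4]
 [257.7 146.3]
 [277.  150.7]
 [281.7 154.8]
 [263.  216.1]
 [221.8 201.9]
 [256.9 194.1]
 [227.7 185. ]]
top [[284.5 176.5]
 [289.9 140.4]
 [346.9 149.8]
 [342.2 185.9]
 [376.1 176.7]
 [275.2 205.7]
 [285.1 140.3]
 [279.2 192.5]
 [286.5 143.8]]
```

View pics/d1.png

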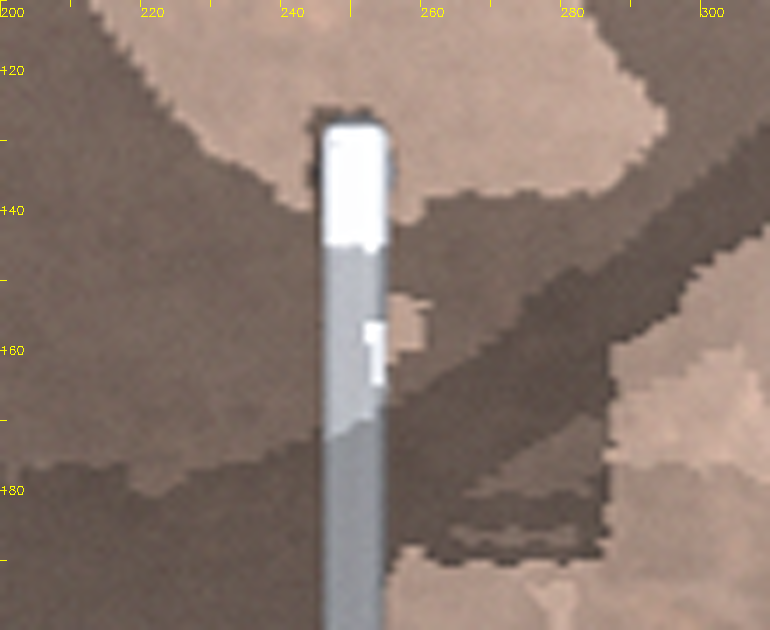

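View pics/d2.png

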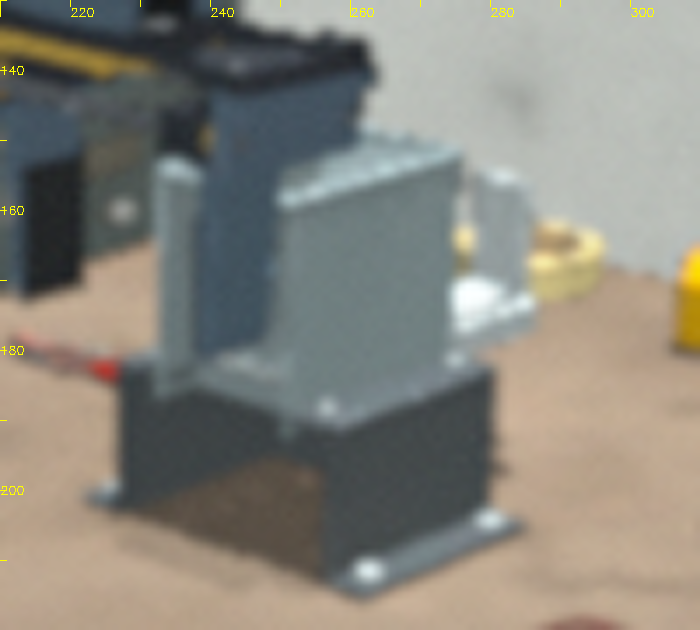

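step_arm([
  {"tx":-0.0054,"ty":0,"tz":0.1,"ax":0,"ay":0,"az":-0.004},
  {"tx":0,"ty":0,"tz":0.1,"ax":0,"ay":0,"az":0},
  {"tx":0,"ty":0,"tz":0.1,"ax":0,"ay":0,"az":0},
  {"tx":0,"ty":0,"tz":0.07,"ax":0,"ay":0,"az":0},
  {"tx":0,"ty":0,"tz":0.03,"ax":0,"ay":0,"az":0},
], fingers=-1)

```text
t: 3.3
tool_pos: [0.449, 0.3077, 0.0263]
ee_rot: [179.9, -0.1, -99.6]
contact_force: [0.8, 0.0, -0.0]
gripper_width: 0.0914
```

Run:
```python
from h import *
go(.4517,.3053,.0215,260.16)
```

```text
t 3.30 pos [0.449  0.3077 0.0263] rpy [ 1.7988e+02 -9.0000e-02 -9.9580e+01] F [ 0.8  0.  -0. ] w 0.0914 q [  28.1   38.    99.2    0.    43.  -142.3]
 shift units [ 0.0037 -0.0062  0.0096] mm [ 1.9 -3.1  4.8]
 turn units [ 0.0027 -0.002   0.0058]
```

step_arm([
  {"tx":0,"ty":0,"tz":0.006,"ax":0,"ay":0,"az":0},
  {"tx":0,"ty":0,"tz":0,"ax":0,"ay":0,"az":0},
], fingers=-1)

```text
t: 3.55
tool_pos: [0.4509, 0.3078, 0.0259]
ee_rot: [-179.9, 0.1, -99.6]
contact_force: [-0.6, -0.7, 0.3]
gripper_width: 0.0914
```

Run:
```python
from h import *
go(.4517,.3053,.0215,260.16)
```

```text
t 3.55 pos [0.4509 0.3078 0.0259] rpy [-1.7993e+02  5.0000e-02 -9.9630e+01] F [-0.6 -0.7  0.3] w 0.0914 q [  28.1   38.    99.2   -0.    42.7 -142.3]
 shift units [ 0.0047 -0.0024  0.0088] mm [ 2.4 -1.2  4.4]
 turn units [-0.0015  0.0011  0.0046]
```

step_arm([
  {"tx":0.004,"ty":-0.002,"tz":0.008,"ax":0,"ay":0,"az":0.004},
  {"tx":0,"ty":0,"tz":0,"ax":0,"ay":0,"az":0},
], fingers=-1)

```text
t: 3.8
tool_pos: [0.4514, 0.305, 0.0213]
ee_rot: [-180.0, 0.0, -99.9]
contact_force: [-0.1, -0.0, -0.2]
gripper_width: 0.0916
```

step_arm([
  {"tx":0,"ty":0,"tz":0,"ax":0,"ay":0,"az":0},
  {"tx":0,"ty":0,"tz":0,"ax":0,"ay":0,"az":0},
  {"tx":0,"ty":0,"tz":0,"ax":0,"ay":0,"az":0},
  {"tx":0,"ty":0,"tz":0,"ax":0,"ay":0,"az":0},
  {"tx":0,"ty":0,"tz":0,"ax":0,"ay":0,"az":0},
], fingers=1)

```text
t: 4.42
tool_pos: [0.4511, 0.3051, 0.0209]
ee_rot: [180.0, -0.0, -99.8]
contact_force: [-0.3, -0.0, 0.2]
gripper_width: 0.044
```

Run:
```python
from h import *
go(.4517,.3053,.0215,260.16)
```

```text
t 4.42 pos [0.4511 0.3051 0.0209] rpy [180.    -0.   -99.84] F [-0.3 -0.   0.2] w 0.0440 q [  27.8   38.5   99.5    0.    42.1 -142.4]
 shift units [-0.0006 -0.0011 -0.0012] mm [-0.3 -0.6 -0.6]
 turn units [ 0.0001 -0.      0.    ]
```

step_arm([
  {"tx":0,"ty":0,"tz":0,"ax":0,"ay":0,"az":0},
  {"tx":0,"ty":0,"tz":0,"ax":0,"ay":0,"az":0},
  {"tx":0,"ty":0,"tz":0,"ax":0,"ay":0,"az":0},
  {"tx":0,"ty":0,"tz":0,"ax":0,"ay":0,"az":0},
  {"tx":0,"ty":0,"tz":0,"ax":0,"ay":0,"az":0},
], fingers=1)

```text
t: 5.05
tool_pos: [0.4512, 0.3051, 0.0209]
ee_rot: [-180.0, 0.0, -99.8]
contact_force: [0.5, -0.6, 0.6]
gripper_width: 0.0121
```

Run:
```python
from h import *
pt=load("top0")
for z in(0,.2,.3,.4):print(z,onz(pt,(150,62),z).round(3),onz(pt,(290,105),z).round(3),onz(pt,(268,97),z).round(3))
print("spec",[onz(pt,q,.02).round(3) for q in((230,221),(210,262),(250,282),(271,238))],"wrench",onz(pt,(112,145),0),"wood",onz(pt,(110,90),.03))
ps=load("side1")
# shelf front edge in side view around (100,133) near post (205,103)
print(tri((pt,(325,66)),(ps,(213,103))))
```

```text
0 [0.895 0.44  0.   ] [0.779 0.024 0.   ] [0.801 0.089 0.   ]
0.2 [0.8   0.387 0.2  ] [0.706 0.048 0.2  ] [0.724 0.101 0.2  ]
0.3 [0.753 0.361 0.3  ] [0.669 0.06  0.3  ] [0.685 0.107 0.3  ]
0.4 [0.706 0.334 0.4  ] [0.633 0.073 0.4  ] [0.647 0.114 0.4  ]
spec [array([0.434, 0.187, 0.02 ]), array([0.321, 0.237, 0.02 ]), array([0.27 , 0.127, 0.02 ]), array([0.391, 0.073, 0.02 ])] wrench [0.64114127 0.53162487 0.        ] wood [0.79298704 0.53900995 0.03      ]
(array([ 0.73880698, -0.00318432,  0.34703411]), [np.float64(0.0013348019120972855), np.float64(0.0013348019120972465)])
```

step_arm([
  {"tx":0,"ty":0,"tz":-0.02,"ax":0,"ay":0,"az":0},
  {"tx":0,"ty":0,"tz":-0.04,"ax":0,"ay":0,"az":0},
  {"tx":0,"ty":0,"tz":-0.06,"ax":0,"ay":0,"az":0},
  {"tx":0,"ty":0,"tz":-0.06,"ax":0,"ay":0,"az":0},
  {"tx":0,"ty":0,"tz":-0.02,"ax":0,"ay":0,"az":0},
], fingers=1)

```text
t: 5.68
tool_pos: [0.4516, 0.3054, 0.1227]
ee_rot: [-179.9, 0.1, -99.8]
contact_force: [-0.5, -0.6, -2.9]
gripper_width: 0.0119
```

Run:
```python
from h import *
go(.44,.34,.121,260.16)
snap("side","2");snap("wrist","2")
```

```text
t 5.67 pos [0.4516 0.3054 0.1227] rpy [-1.7989e+02  8.0000e-02 -9.9840e+01] F [-0.5 -0.6 -2.9] w 0.0119 q [  27.8   29.3   95.4   -0.    55.2 -142.4]
 shift units [-0.0642  0.0347  0.0035] mm [-32.1  17.3   1.7]
 turn units [-0.0024  0.0018  0.0001]
```

View pics/side2.png

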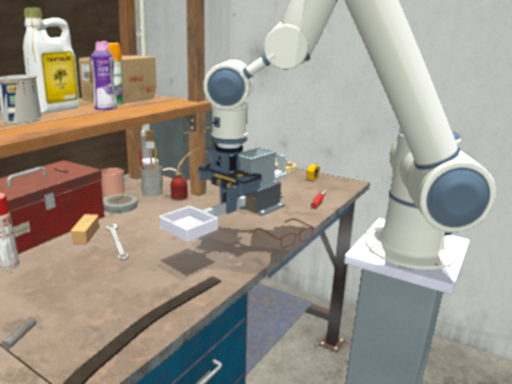

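View pics/wrist2.png

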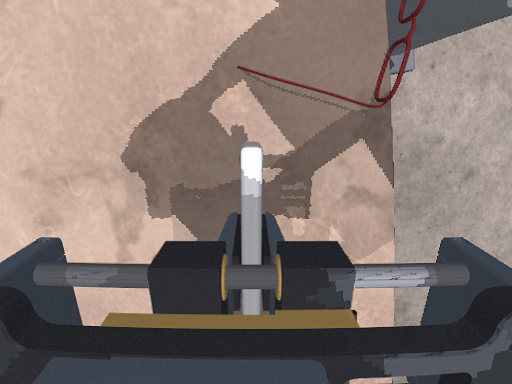

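step_arm([
  {"tx":-0.03,"ty":0.018,"tz":0,"ax":0,"ay":0,"az":0},
  {"tx":-0.03,"ty":0.016,"tz":0,"ax":0,"ay":0,"az":0.05},
  {"tx":0,"ty":0,"tz":0,"ax":0,"ay":0,"az":0.15},
  {"tx":0,"ty":0,"tz":0,"ax":0,"ay":0,"az":0.2},
  {"tx":0,"ty":0,"tz":0,"ax":0,"ay":0,"az":0.2},
], fingers=1)

```text
t: 6.4
tool_pos: [0.4384, 0.3381, 0.1196]
ee_rot: [179.9, -0.1, -127.1]
contact_force: [-0.2, 0.6, -3.7]
gripper_width: 0.0118
```

step_arm([
  {"tx":0,"ty":0,"tz":0,"ax":0,"ay":0,"az":0.2},
  {"tx":0,"ty":0,"tz":0,"ax":0,"ay":0,"az":0.2},
  {"tx":0,"ty":0,"tz":0,"ax":0,"ay":0,"az":0.2},
  {"tx":0,"ty":0,"tz":0,"ax":0,"ay":0,"az":0.2},
  {"tx":0,"ty":0,"tz":0,"ax":0,"ay":0,"az":0.2},
], fingers=1)

```text
t: 7.02
tool_pos: [0.4385, 0.3381, 0.1196]
ee_rot: [-180.0, -0.1, -172.1]
contact_force: [-0.3, -0.2, -3.8]
gripper_width: 0.0122
```

step_arm([
  {"tx":0,"ty":0,"tz":0,"ax":0,"ay":0,"az":0.2},
  {"tx":0,"ty":0,"tz":0,"ax":0,"ay":0,"az":0.2},
  {"tx":0,"ty":0,"tz":0,"ax":0,"ay":0,"az":0.2},
  {"tx":0,"ty":0,"tz":0,"ax":0,"ay":0,"az":0.2},
  {"tx":0,"ty":0,"tz":0,"ax":0,"ay":0,"az":0.2},
], fingers=1)

```text
t: 7.65
tool_pos: [0.4385, 0.3381, 0.1196]
ee_rot: [-179.9, -0.1, 142.9]
contact_force: [0.6, -0.8, -2.7]
gripper_width: 0.0116
```

step_arm([
  {"tx":0,"ty":0,"tz":0,"ax":0,"ay":0,"az":0.2},
  {"tx":0,"ty":0,"tz":0,"ax":0,"ay":0,"az":0.2},
  {"tx":0,"ty":0,"tz":0,"ax":0,"ay":0,"az":0.2},
  {"tx":0,"ty":0,"tz":0,"ax":0,"ay":0,"az":0.2},
  {"tx":0,"ty":0,"tz":0,"ax":0,"ay":0,"az":0.2},
], fingers=1)

```text
t: 8.28
tool_pos: [0.4385, 0.3382, 0.1196]
ee_rot: [-179.9, 0.0, 97.9]
contact_force: [-0.5, 0.3, -3.0]
gripper_width: 0.0121
```

Run:
```python
from h import *
go(.607,.281,.121,82.6)
```

```text
t 8.28 pos [0.4385 0.3382 0.1196] rpy [-1.7989e+02  3.0000e-02  9.7880e+01] F [-0.5  0.3 -3. ] w 0.0121 q [31.4 30.2 94.1  0.  55.8 23.6]
 shift units [-0.1594  0.3181 -0.0033] mm [-79.7 159.1  -1.6]
 turn units [-0.0023  0.0009  0.3395]
```

Run:
```python
from h import *
ps=load("side1");pt=load("top1")
L=np.array([(44,69,193),(44,-69,193),(-44,-69,193),(-44,69,193),(0,-160,152)])/1000
O=np.array([(290.2,140.3),(346.2,150),(341.7,185.5),(285.2,176.8),(376.5,177.5)])
Ls=np.array([(-44,69,193),(44,69,193),(-44,-69,193),(0,-160,152)])/1000
Os=np.array([(249.5,158.8),(231.8,153.2),(275.8,152),(281.2,155)])
def f(a,sd=True):
    T=lambda l:Ro.from_euler('z',a[2]).apply(l)+[a[0],a[1],0]
    r=(project(pt,T(L))-O).ravel()
    return np.r_[r,(project(ps,T(Ls))-Os).ravel()] if sd else r
for sd in(0,1):
    s=so.least_squares(f,[.5686,-.0164,-.12],args=(sd,),loss='soft_l1');print(s.x[:2],np.degrees(s.x[2]),f(s.x,sd).round(1))
```

```text
[ 0.56829804 -0.01655343] -7.612646634301778 [-0.2  0.1  0.8  0.   0.5  0.6 -0.7 -0.3 -0.4 -0.5]
[ 0.56909389 -0.01588411] -7.8009075099776775 [-0.4 -0.3  0.6 -0.2  0.2  0.3 -1.  -0.8 -0.7 -0.6  2.1 -0.5  0.2  0.1
  1.1 -1.2  0.5 -0.1]
```

step_arm([
  {"tx":0,"ty":0,"tz":0,"ax":0,"ay":0,"az":0.17},
  {"tx":0,"ty":0,"tz":0,"ax":0,"ay":0,"az":0.17},
  {"tx":0,"ty":0,"tz":0,"ax":0,"ay":0,"az":0},
], fingers=1)

```text
t: 8.65
tool_pos: [0.4387, 0.338, 0.1199]
ee_rot: [-179.9, 0.0, 82.9]
contact_force: [0.6, 0.2, -3.7]
gripper_width: 0.0122
```

Run:
```python
from h import *
go(.6083,.2811,.12,82.4)
```

```text
t 8.65 pos [0.4387 0.338  0.1199] rpy [-1.7992e+02  5.0000e-02  8.2920e+01] F [ 0.6  0.2 -3.7] w 0.0122 q [31.4 30.2 94.1  0.  55.8 38.5]
 shift units [-0.0712  0.3507 -0.0007] mm [-35.6 175.3  -0.4]
 turn units [-0.0018  0.0011  0.0114]
```

step_arm([
  {"tx":-0.01,"ty":0.04,"tz":0,"ax":0,"ay":0,"az":0.011},
  {"tx":-0.015,"ty":0.08,"tz":0,"ax":0,"ay":0,"az":0},
  {"tx":-0.02,"ty":0.09,"tz":0,"ax":0,"ay":0,"az":0},
  {"tx":-0.016,"ty":0.08,"tz":0,"ax":0,"ay":0,"az":0},
  {"tx":-0.01,"ty":0.06,"tz":0,"ax":0,"ay":0,"az":0},
], fingers=1)

```text
t: 9.28
tool_pos: [0.6107, 0.278, 0.1204]
ee_rot: [180.0, 0.0, 82.4]
contact_force: [-1.4, -0.1, -2.5]
gripper_width: 0.0118
```

step_arm([
  {"tx":0,"ty":0,"tz":0.05,"ax":0,"ay":0,"az":0},
  {"tx":0,"ty":0,"tz":0.06,"ax":0,"ay":0,"az":0},
  {"tx":0,"ty":0,"tz":0.03,"ax":0,"ay":0,"az":0},
  {"tx":0,"ty":0,"tz":0,"ax":0,"ay":0,"az":0},
], fingers=1)

```text
t: 9.78
tool_pos: [0.6081, 0.2789, 0.0499]
ee_rot: [-179.9, 0.0, 82.4]
contact_force: [0.0, -0.0, -2.6]
gripper_width: 0.0114
```

Run:
```python
from h import *
go(.6083,.2811,.022,82.4)
for n in("side","top","wrist"):snap(n,"3")
```

```text
t 9.78 pos [0.6081 0.2789 0.0499] rpy [-1.7991e+02  5.0000e-02  8.2410e+01] F [ 0.  -0.  -2.6] w 0.0114 q [19.5 42.8 79.6 -0.  57.7 27.1]
 shift units [ 0.0044 -0.      0.0559] mm [ 2.2 -0.  27.9]
 turn units [-0.002   0.0011  0.0003]
```

View pics/side3.png

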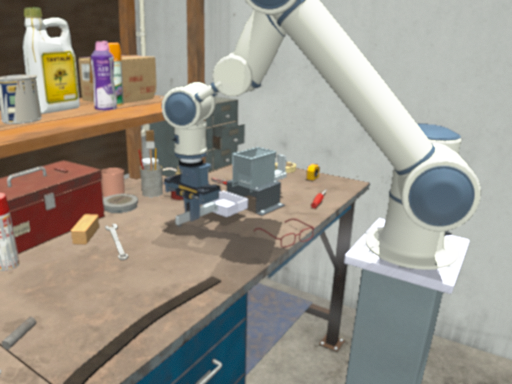

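View pics/top3.png

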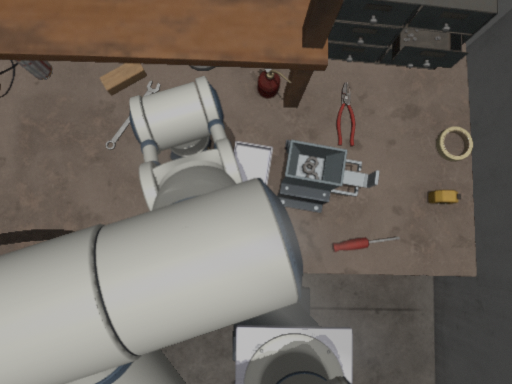

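View pics/wrist3.png

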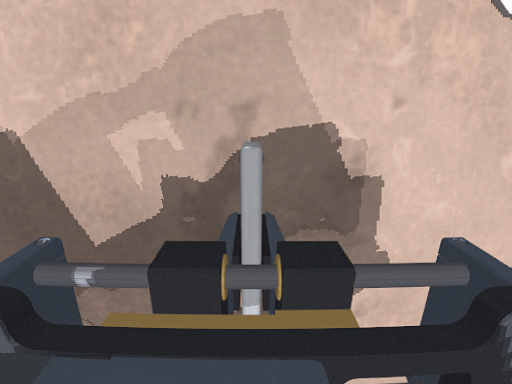

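Run:
```python
from h import *
crop("side3",160,150,130,90,6,"e1");crop("top3",225,125,130,90,6,"e2")
pt=load("top3");ps=load("side3")
T=lambda l:Ro.from_euler('z',-7.6,degrees=True).apply(np.array(l)/1000)+[.5686,-.0163,0]
o=get_obs();p=o['tool_pos'];g=p[:2]
dz=p[2]-.0209
h=lambda l:Ro.from_euler('z',-7.6,degrees=True).apply(np.array(l)/1000-[0,.145,0])+[p[0],p[1],dz]
tr=[(56,-51,34),(-56,-51,34),(56,51,34),(-56,51,34),(0,211,36)]
print("tray top",project(pt,h(tr)).round(1).tolist(),"side",project(ps,h(tr)).round(1).tolist())
print("mouth top",project(pt,T([(67,66,72),(-67,66,72),(0,66,0)])).round(1).tolist())
```

```text
tray top [[272.5, 145.7], [266.0, 186.1], [235.3, 139.6], [228.3, 179.9], [172.9, 149.7]] side [[222.6, 190.0], [247.0, 198.0], [201.3, 197.6], [225.9, 206.3], [175.5, 215.4]]
mouth top [[286.6, 143.8], [279.1, 192.4], [280.2, 172.5]]
```

View pics/e1.png

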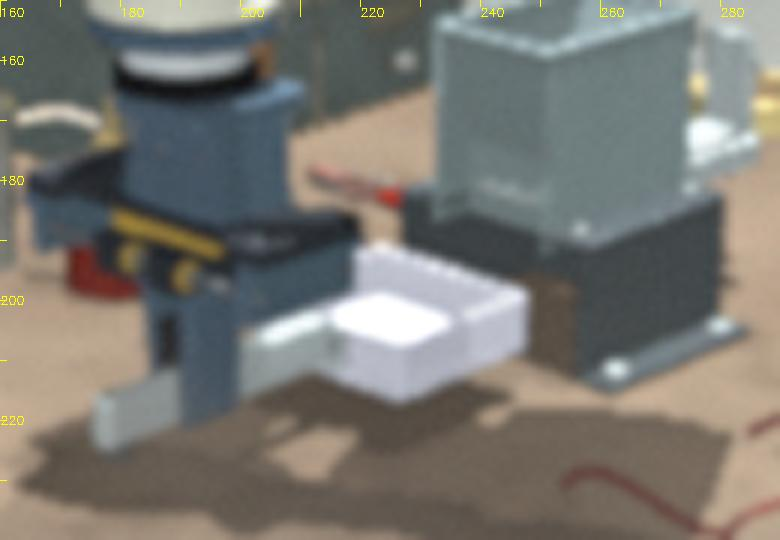

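View pics/e2.png

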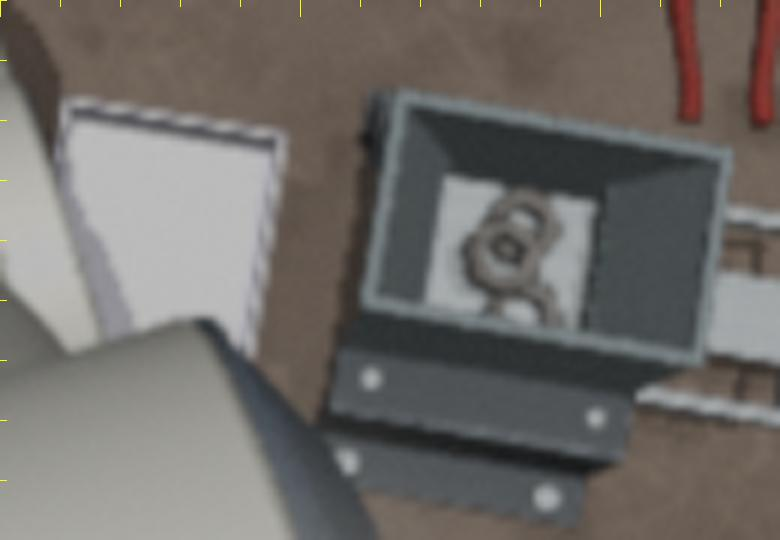

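step_arm([
  {"tx":0,"ty":0.006,"tz":0.025,"ax":0,"ay":0,"az":0},
  {"tx":0,"ty":0,"tz":0.025,"ax":0,"ay":0,"az":0},
  {"tx":0,"ty":0,"tz":0.004,"ax":0,"ay":0,"az":0},
  {"tx":0,"ty":0,"tz":0,"ax":0,"ay":0,"az":0},
], fingers=1)

```text
t: 10.42
tool_pos: [0.6111, 0.2789, 0.0236]
ee_rot: [-180.0, 0.0, 82.4]
contact_force: [-0.4, 0.3, -2.6]
gripper_width: 0.0119
```

Run:
```python
from h import *
go(.6115,.28,.0215,82.4)
```

```text
t 10.43 pos [0.6111 0.2789 0.0236] rpy [-1.7997e+02  2.0000e-02  8.2370e+01] F [-0.4  0.3 -2.6] w 0.0119 q [19.4 44.9 80.  -0.  55.1 27.1]
 shift units [0.0023 0.0005 0.0042] mm [1.2 0.3 2.1]
 turn units [-0.0006  0.0004 -0.0007]
```

step_arm([
  {"tx":-0.02,"ty":0,"tz":0,"ax":0,"ay":0,"az":0},
  {"tx":-0.035,"ty":0,"tz":0,"ax":0,"ay":0,"az":0},
  {"tx":-0.035,"ty":0,"tz":0,"ax":0,"ay":0,"az":0},
  {"tx":-0.02,"ty":0,"tz":0,"ax":0,"ay":0,"az":0},
  {"tx":0,"ty":0,"tz":0,"ax":0,"ay":0,"az":0},
], fingers=1)

```text
t: 11.05
tool_pos: [0.604, 0.2234, 0.024]
ee_rot: [-180.0, 0.0, 82.3]
contact_force: [-0.7, 0.7, -2.9]
gripper_width: 0.0119
```

Run:
```python
from h import *
go(.572+.1323*.1525,-.016+.9912*.1525,.0215,82.4)
for n in("side","top"):snap(n,"4")
crop("side4",160,150,130,90,6,"e1");crop("top4",225,125,130,90,6,"e2")
```

```text
t 11.05 pos [0.604  0.2234 0.024 ] rpy [-179.99    0.     82.29] F [-0.7  0.7 -2.9] w 0.0119 q [15.  43.3 84.4  0.  52.3 22.7]
 shift units [-0.1781  0.0003  0.0051] mm [-89.    0.2   2.5]
 turn units [-0.0001  0.     -0.0024]
```

View pics/e1.png

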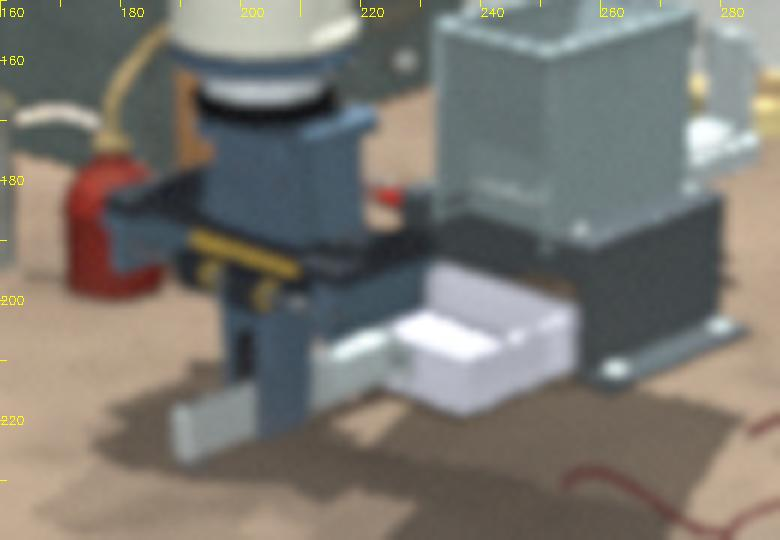

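View pics/e2.png

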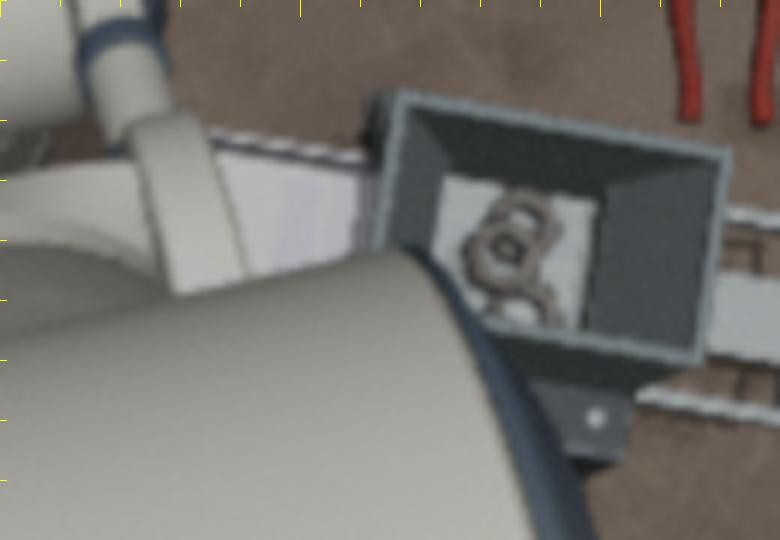

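Run:
```python
from h import *
pt=load("top4");ps=load("side4")
T=lambda l:Ro.from_euler('z',-7.6,degrees=True).apply(np.array(l)/1000)+[.5686,-.0163,0]
print(project(pt,T([(67,66,34),(56,66,36),(56,80,36),(56,100,36)])).round(1).tolist())
for dy in(70,75,80,85): print(dy,project(ps,T([(-56,dy-51,36),(-56,dy+51,36),(0,dy+211,38)])).round(1).tolist())
```

```text
[[285.0, 147.1], [284.5, 150.8], [279.6, 149.9], [272.5, 148.7]]
70 [[262.7, 199.6], [243.4, 207.7], [196.4, 216.4]]
75 [[261.8, 200.0], [242.4, 208.1], [195.3, 216.9]]
80 [[260.9, 200.4], [241.4, 208.5], [194.1, 217.3]]
85 [[260.0, 200.8], [240.4, 208.9], [192.9, 217.8]]
```

step_arm([
  {"tx":-0.02,"ty":0,"tz":0,"ax":0,"ay":0,"az":0},
  {"tx":-0.04,"ty":0,"tz":0,"ax":0,"ay":0,"az":0},
  {"tx":-0.04,"ty":0,"tz":0,"ax":0,"ay":0,"az":0},
  {"tx":-0.03,"ty":0,"tz":0,"ax":0,"ay":0,"az":0},
  {"tx":-0.02,"ty":0,"tz":0,"ax":0,"ay":0,"az":-0.002},
], fingers=1)

```text
t: 11.78
tool_pos: [0.5939, 0.1487, 0.024]
ee_rot: [-180.0, 0.0, 82.4]
contact_force: [-0.2, -0.4, -2.6]
gripper_width: 0.0117
```

step_arm([
  {"tx":-0.016,"ty":0,"tz":0.001,"ax":0,"ay":0,"az":0},
  {"tx":0,"ty":0,"tz":0.001,"ax":0,"ay":0,"az":0},
  {"tx":0,"ty":0,"tz":0.002,"ax":0,"ay":0,"az":0},
  {"tx":0,"ty":0,"tz":0.001,"ax":0,"ay":0,"az":0},
], fingers=1)

```text
t: 12.28
tool_pos: [0.5929, 0.1426, 0.0213]
ee_rot: [-180.0, -0.0, 82.5]
contact_force: [0.9, 0.0, -2.8]
gripper_width: 0.0119
```

Run:
```python
from h import *
go(.572+.1323*.141,-.016+.9912*.141,.0209,82.4)
snap("side","5");crop("side5",160,150,130,90,6,"e1")
```

```text
t 12.28 pos [0.5929 0.1426 0.0213] rpy [-180.     -0.     82.49] F [ 0.9  0.  -2.8] w 0.0119 q [ 7.9 41.6 89.8  0.  48.6 15.4]
 shift units [-0.0379  0.0004  0.0008] mm [-18.9   0.2   0.4]
 turn units [-0.0001 -0.0001  0.0019]
```

View pics/e1.png

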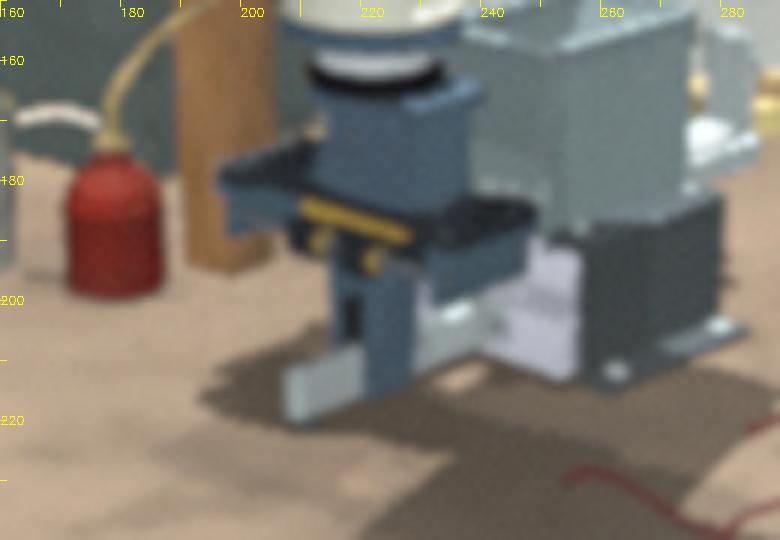

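step_arm([
  {"tx":-0.01,"ty":0,"tz":0.001,"ax":0,"ay":0,"az":0},
  {"tx":-0.01,"ty":0,"tz":0.001,"ax":0,"ay":0,"az":0},
  {"tx":-0.008,"ty":0,"tz":0,"ax":0,"ay":0,"az":0},
  {"tx":0,"ty":0,"tz":0,"ax":0,"ay":0,"az":0},
], fingers=1)

```text
t: 12.82
tool_pos: [0.5915, 0.1278, 0.0209]
ee_rot: [179.9, -0.0, 82.4]
contact_force: [1.2, 0.1, 6.0]
gripper_width: 0.0118
```

Run:
```python
from h import *
go(.572+.1323*.141,-.016+.9912*.141,.0209,82.4)
```

```text
t 12.82 pos [0.5915 0.1278 0.0209] rpy [179.94  -0.    82.44] F [1.2 0.1 6. ] w 0.0118 q [ 6.5 41.4 90.5 -0.  48.  14.1]
 shift units [-0.0082 -0.0007 -0.    ] mm [-4.1 -0.3 -0. ]
 turn units [ 0.0013 -0.0001  0.0009]
```

On the bench now (F z +6 N, resting). Creep to the stop.

step_arm([
  {"tx":-0.004,"ty":0,"tz":-0.0005,"ax":0,"ay":0,"az":0},
  {"tx":-0.003,"ty":0,"tz":0,"ax":0,"ay":0,"az":0},
  {"tx":0,"ty":0,"tz":0,"ax":0,"ay":0,"az":0},
], fingers=1)

```text
t: 13.2
tool_pos: [0.5909, 0.1246, 0.0209]
ee_rot: [180.0, -0.0, 82.5]
contact_force: [1.3, 3.1, 6.3]
gripper_width: 0.012
```

step_arm([
  {"tx":-0.003,"ty":0,"tz":0,"ax":0,"ay":0,"az":0},
  {"tx":0,"ty":0,"tz":0,"ax":0,"ay":0,"az":0},
], fingers=1)

```text
t: 13.45
tool_pos: [0.5907, 0.1233, 0.0209]
ee_rot: [180.0, -0.0, 82.5]
contact_force: [0.8, 4.3, 5.9]
gripper_width: 0.012
```

step_arm([
  {"tx":-0.003,"ty":0,"tz":0,"ax":0,"ay":0,"az":0},
  {"tx":0,"ty":0,"tz":0,"ax":0,"ay":0,"az":0},
], fingers=1)

```text
t: 13.7
tool_pos: [0.5914, 0.123, 0.021]
ee_rot: [179.9, -0.1, 82.4]
contact_force: [5.0, 16.5, 1.3]
gripper_width: 0.0113
```

step_arm([
  {"tx":-0.001,"ty":0,"tz":0,"ax":0,"ay":0,"az":0},
  {"tx":0,"ty":0,"tz":0,"ax":0,"ay":0,"az":0},
], fingers=1)

```text
t: 13.95
tool_pos: [0.5916, 0.1229, 0.021]
ee_rot: [179.8, -0.2, 82.4]
contact_force: [5.6, 19.7, -0.7]
gripper_width: 0.0118
```

step_arm([
  {"tx":0,"ty":0,"tz":0,"ax":0,"ay":0,"az":0},
  {"tx":0,"ty":0,"tz":0,"ax":0,"ay":0,"az":0},
  {"tx":0,"ty":0,"tz":0,"ax":0,"ay":0,"az":0},
  {"tx":0,"ty":0,"tz":0,"ax":0,"ay":0,"az":0},
], fingers=-0.2)

```text
t: 14.45
tool_pos: [0.5901, 0.1211, 0.0206]
ee_rot: [-180.0, 0.0, 82.4]
contact_force: [0.6, 0.3, 0.2]
gripper_width: 0.0489
```

Run:
```python
from h import *
go()
snap("side","6");crop("side6",160,150,130,90,6,"e1");snap("wrist","6")
```

```text
t 14.45 pos [0.5901 0.1211 0.0206] rpy [-1.7999e+02  1.0000e-02  8.2450e+01] F [0.6 0.3 0.2] w 0.0489 q [ 5.9 41.3 90.9 -0.  47.8 13.5]
 shift units [0. 0. 0.] mm [0. 0. 0.]
```

View pics/e1.png

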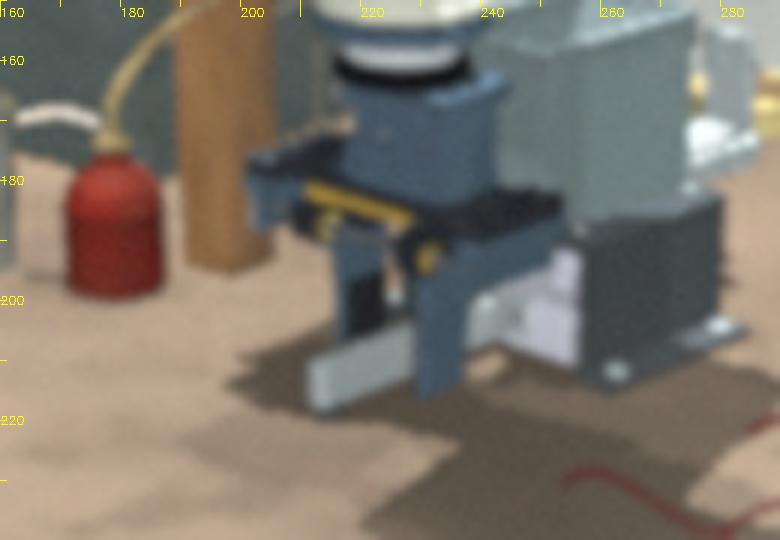

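View pics/wrist6.png

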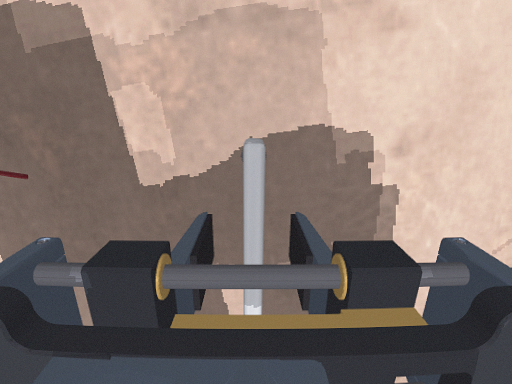

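step_arm([
  {"tx":0.004,"ty":0,"tz":-0.04,"ax":0,"ay":0,"az":0},
  {"tx":0.02,"ty":0,"tz":-0.1,"ax":0,"ay":0,"az":0},
  {"tx":0.06,"ty":0,"tz":-0.1,"ax":0,"ay":0,"az":0},
  {"tx":0.06,"ty":0,"tz":-0.12,"ax":0,"ay":0,"az":0},
  {"tx":0.02,"ty":0,"tz":-0.12,"ax":0,"ay":0,"az":0},
], fingers=-0.2)

```text
t: 15.18
tool_pos: [0.6002, 0.2019, 0.2583]
ee_rot: [-180.0, -0.0, 82.5]
contact_force: [0.7, -0.3, -0.4]
gripper_width: 0.0546
```

Run:
```python
from h import *
go()
for n in("side","wrist","top"):snap(n,"7")
crop("side7",190,150,110,90,7,"e1")
pt=load("top7");ps=load("side7");pw=load("wrist7")
for d in(0,-4):
  T=lambda l:Ro.from_euler('z',-7.6,degrees=True).apply(np.array(l)/1000+[0,d/1000,0])+[.5686,-.0163,0]
  for n,p in(("top",pt),("side",ps),("wrist",pw)): print(d,n,project(p,T([(0,211,36),(-56,51,34),(56,51,34),(0,51,36),(0,140,36)])).round(1).tolist())
```

```text
t 15.18 pos [0.6002 0.2019 0.2583] rpy [-179.98   -0.     82.52] F [ 0.7 -0.3 -0.4] w 0.0546 q [13.2 27.5 73.5  0.  79.  20.7]
 shift units [0. 0. 0.] mm [0. 0. 0.]
0 top [[229.7, 161.7], [283.7, 191.1], [289.7, 151.8], [286.8, 171.2], [255.1, 165.9]]
0 side [[212.2, 210.8], [256.8, 202.6], [232.7, 194.7], [244.5, 198.0], [227.2, 204.9]]
0 wrist [[245.5, 177.4], [211.8, 271.6], [279.6, 271.4], [245.7, 272.3], [245.6, 222.2]]
-4 top [[231.2, 162.0], [285.1, 191.3], [291.1, 152.0], [288.2, 171.4], [256.5, 166.2]]
-4 side [[213.1, 210.4], [257.6, 202.3], [233.5, 194.4], [245.3, 197.7], [228.0, 204.6]]
-4 wrist [[245.5, 180.0], [211.9, 273.7], [279.5, 273.5], [245.7, 274.4], [245.6, 224.6]]
```

View pics/e1.png

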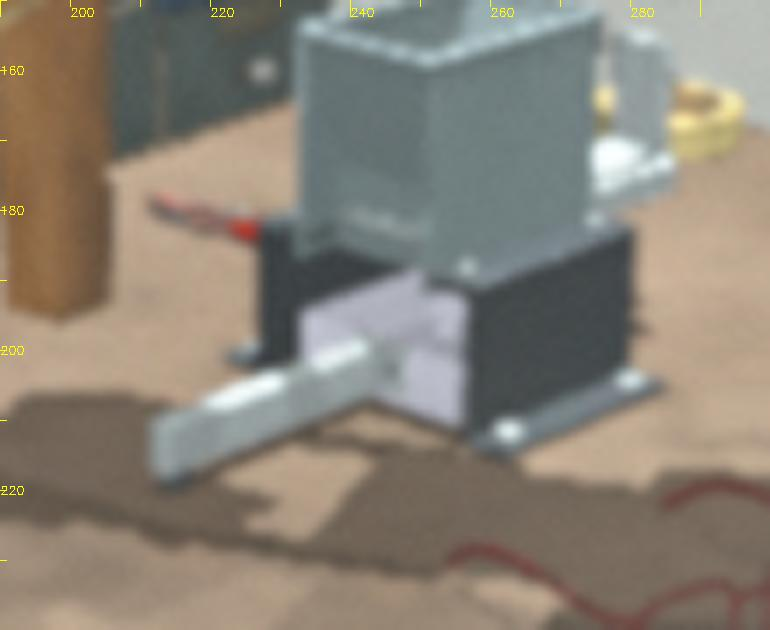

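View pics/top7.png

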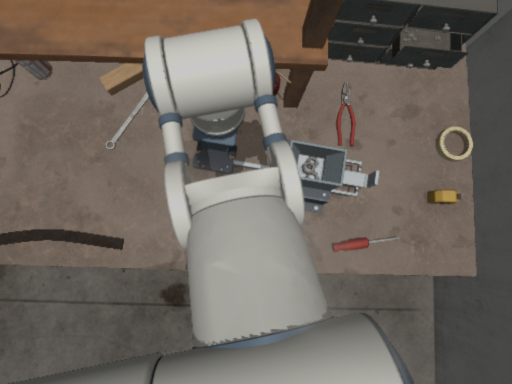

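View pics/wrist7.png

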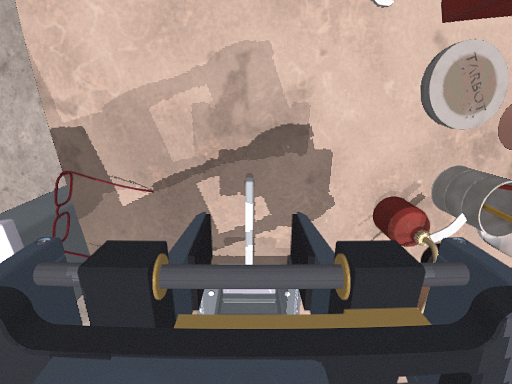

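Run:
```python
from h import *
crop("wrist7",190,160,120,140,5,"e2")
pw=load("wrist7"); ps=load("side7")
T=lambda l:Ro.from_euler('z',-7.6,degrees=True).apply(np.array(l)/1000)+[.5686,-.0163,0]
print(project(pw,T([(-96,66,0),(96,66,0),(-67,66,72),(67,66,72),(-44,69,95),(44,69,95)])).round(1).tolist())
print(tri((pw,(249.5,176)),(ps,(212.8,210.5))))
```

```text
[[191.1, 253.2], [300.5, 253.0], [200.9, 277.1], [290.0, 276.9], [214.3, 284.7], [276.3, 284.6]]
(array([0.59987089, 0.19133159, 0.03485929]), [np.float64(0.0036850129540004486), np.float64(0.003685012954000593)])
```

View pics/e2.png

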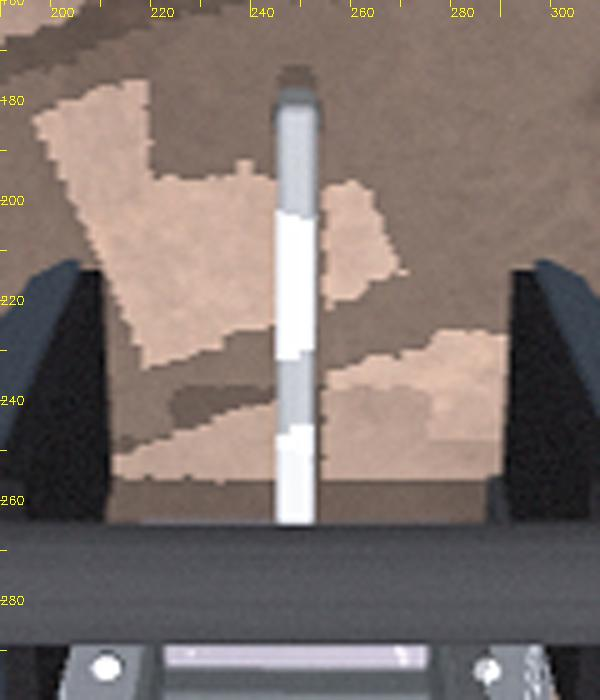

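step_arm([
  {"tx":-0.05,"ty":0,"tz":-0.01,"ax":0,"ay":0,"az":0},
  {"tx":-0.09,"ty":0,"tz":0,"ax":0,"ay":0,"az":0},
  {"tx":-0.1,"ty":0,"tz":0,"ax":0,"ay":0,"az":0},
  {"tx":-0.1,"ty":0,"tz":0,"ax":0,"ay":0,"az":0},
  {"tx":-0.1,"ty":0,"tz":0,"ax":0,"ay":0,"az":0},
], fingers=-1)

```text
t: 15.95
tool_pos: [0.5708, -0.0192, 0.2606]
ee_rot: [-179.9, 0.0, 82.5]
contact_force: [-0.0, -0.3, 0.4]
gripper_width: 0.0913
```

step_arm([
  {"tx":-0.1,"ty":0,"tz":0,"ax":0,"ay":0,"az":0},
  {"tx":-0.1,"ty":0,"tz":0,"ax":0,"ay":0,"az":0},
  {"tx":-0.08,"ty":0,"tz":0,"ax":0,"ay":0,"az":0},
  {"tx":-0.04,"ty":0,"tz":0,"ax":0,"ay":0,"az":0},
  {"tx":0,"ty":0,"tz":0,"ax":0,"ay":0,"az":0},
], fingers=-1)

```text
t: 16.58
tool_pos: [0.5503, -0.1768, 0.2609]
ee_rot: [-179.9, -0.0, 82.4]
contact_force: [0.3, 0.6, -0.4]
gripper_width: 0.0914
```

Run:
```python
from h import *
go(.5508,-.1746,.25,82.4)
for n in("side","wrist","top"):snap(n,"8")
crop("side8",190,110,130,100,6,"e1")
pw=load("wrist8")
T=lambda l:Ro.from_euler('z',-7.6,degrees=True).apply(np.array(l)/1000)+[.572,-.016,0]
print(project(pw,T([(18,-160,152),(-18,-160,152),(0,-69,193)])).round(1).tolist())
```

```text
t 16.57 pos [ 0.5503 -0.1768  0.2609] rpy [-1.7994e+02 -2.0000e-02  8.2360e+01] F [ 0.3  0.6 -0.4] w 0.0914 q [-23.7  22.8  81.2   0.   76.1 -16.1]
 shift units [0.0045 0.0003 0.0218] mm [ 2.3  0.2 10.9]
 turn units [-0.0014 -0.0005 -0.001 ]
[[268.2, 193.2], [233.1, 193.1], [250.7, 97.8]]
```

View pics/wrist8.png

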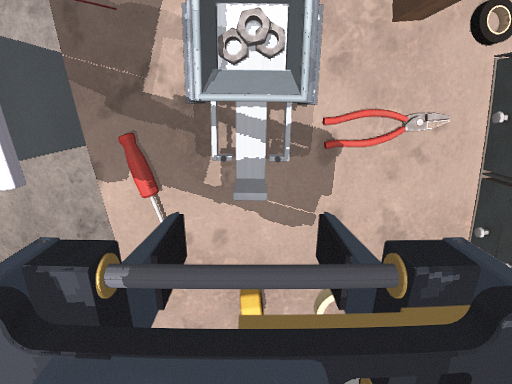

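View pics/e1.png

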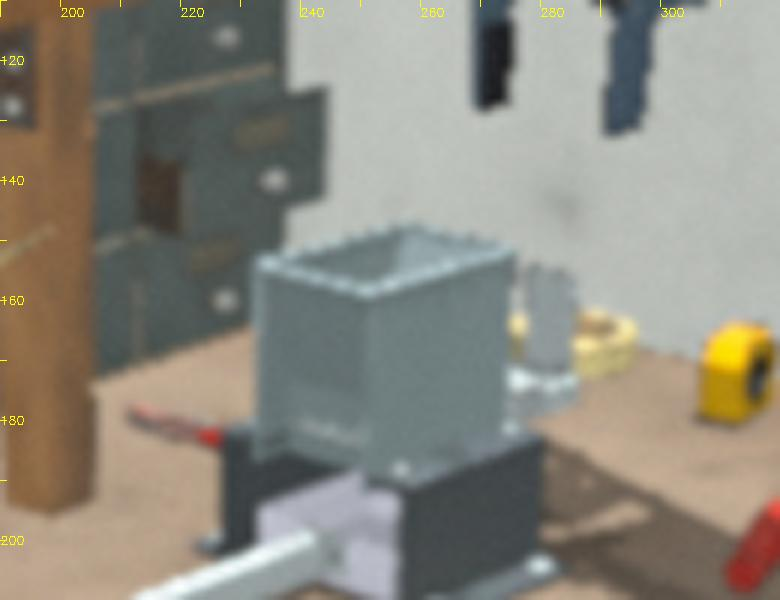

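View pics/top8.png

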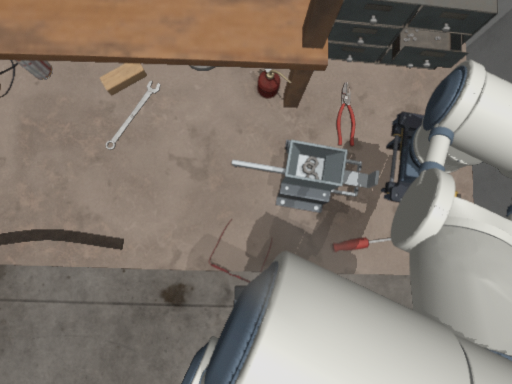

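step_arm([
  {"tx":0.0045,"ty":0,"tz":0.06,"ax":0,"ay":0,"az":0},
  {"tx":0,"ty":0,"tz":0.08,"ax":0,"ay":0,"az":0},
  {"tx":0,"ty":0,"tz":0.08,"ax":0,"ay":0,"az":0},
  {"tx":0,"ty":0,"tz":0.036,"ax":0,"ay":0,"az":0},
  {"tx":0,"ty":0,"tz":0,"ax":0,"ay":0,"az":0},
], fingers=-1)

```text
t: 17.35
tool_pos: [0.5505, -0.1725, 0.1325]
ee_rot: [-179.9, -0.0, 82.5]
contact_force: [-0.3, -1.2, 0.9]
gripper_width: 0.0912
```

Run:
```python
from h import *
go(.5508,-.1746,.132,82.4)
for n in("side","wrist"):snap(n,"9")
crop("side9",220,110,130,100,6,"e1")
```

```text
t 17.35 pos [ 0.5505 -0.1725  0.1325] rpy [-1.7986e+02 -5.0000e-02  8.2530e+01] F [-0.3 -1.2  0.9] w 0.0912 q [-23.3  30.8  90.1   0.   59.3 -15.9]
 shift units [-0.0041  0.0011  0.001 ] mm [-2.1  0.5  0.5]
 turn units [-0.0032 -0.0011  0.0029]
```

View pics/wrist9.png

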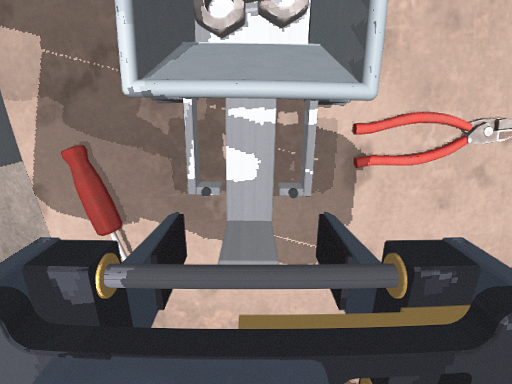

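View pics/e1.png

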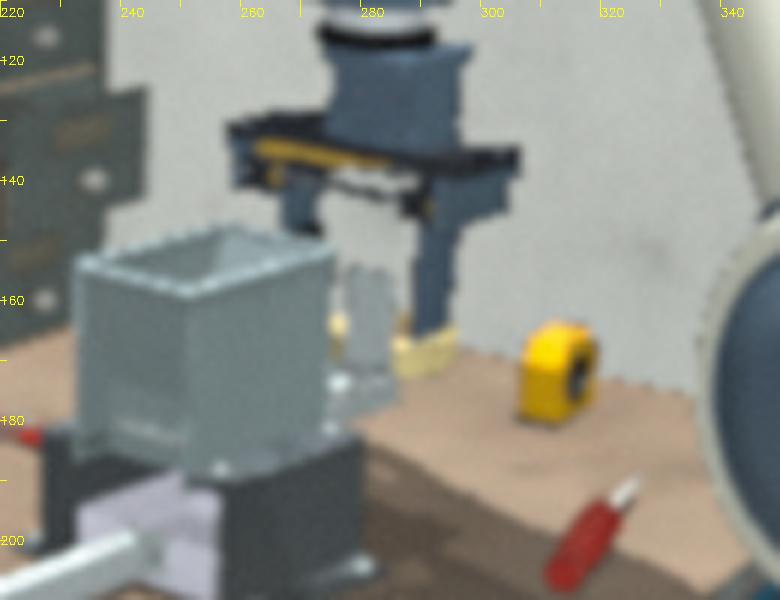

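step_arm([
  {"tx":-0.002,"ty":0,"tz":0,"ax":0,"ay":0,"az":0},
  {"tx":0,"ty":0,"tz":0,"ax":0,"ay":0,"az":0},
  {"tx":0,"ty":0,"tz":0,"ax":0,"ay":0,"az":0},
  {"tx":0,"ty":0,"tz":0,"ax":0,"ay":0,"az":0},
  {"tx":0,"ty":0,"tz":0,"ax":0,"ay":0,"az":0},
], fingers=1)

```text
t: 18.08
tool_pos: [0.551, -0.1749, 0.1336]
ee_rot: [180.0, 0.0, 82.5]
contact_force: [-0.2, 0.1, -0.1]
gripper_width: 0.044
```

step_arm([
  {"tx":0,"ty":0,"tz":0,"ax":0,"ay":0,"az":0},
  {"tx":0,"ty":0,"tz":0,"ax":0,"ay":0,"az":0},
  {"tx":0,"ty":0,"tz":0,"ax":0,"ay":0,"az":0},
], fingers=1)

```text
t: 18.45
tool_pos: [0.5494, -0.1746, 0.1334]
ee_rot: [-179.8, -0.0, 82.5]
contact_force: [-8.2, 1.0, 7.8]
gripper_width: 0.0359
```

Run:
```python
from h import *
go(.5508,-.1746,.132,82.4)
```

```text
t 18.45 pos [ 0.5494 -0.1746  0.1334] rpy [-1.7982e+02 -2.0000e-02  8.2460e+01] F [-8.2  1.   7.8] w 0.0359 q [-23.5  30.7  90.1  -0.   59.4 -16. ]
 shift units [0.0003 0.0028 0.0028] mm [0.1 1.4 1.4]
 turn units [-0.0039 -0.0004  0.0013]
```

step_arm([
  {"tx":-0.006,"ty":-0.003,"tz":0,"ax":0,"ay":0,"az":0},
  {"tx":-0.012,"ty":0,"tz":0,"ax":0,"ay":0,"az":0},
  {"tx":-0.02,"ty":0,"tz":0,"ax":0,"ay":0,"az":0},
  {"tx":-0.02,"ty":0,"tz":0,"ax":0,"ay":0,"az":0},
  {"tx":0,"ty":0,"tz":0,"ax":0,"ay":0,"az":0},
], fingers=1)

```text
t: 19.08
tool_pos: [0.545, -0.2047, 0.1334]
ee_rot: [-179.9, 0.0, 82.4]
contact_force: [-5.8, -1.8, 1.9]
gripper_width: 0.036
```

Run:
```python
from h import *
go(.5494-.1323*.078,-.1746-.9912*.078,.132,82.4)
```

```text
t 19.07 pos [ 0.545  -0.2047  0.1334] rpy [-1.7994e+02  3.0000e-02  8.2410e+01] F [-5.8 -1.8  1.9] w 0.0360 q [-26.4  31.   89.4  -0.1  59.7 -18.8]
 shift units [-0.0952  0.0008  0.0029] mm [-47.6   0.4   1.5]
 turn units [-0.0013  0.0007  0.0002]
```

step_arm([
  {"tx":-0.02,"ty":-0.001,"tz":0,"ax":0,"ay":0,"az":0},
  {"tx":-0.025,"ty":0,"tz":0,"ax":0,"ay":0,"az":0},
  {"tx":-0.025,"ty":0,"tz":0,"ax":0,"ay":0,"az":0},
  {"tx":-0.012,"ty":0,"tz":0,"ax":0,"ay":0,"az":0},
  {"tx":0,"ty":0,"tz":0,"ax":0,"ay":0,"az":0},
], fingers=1)

```text
t: 19.7
tool_pos: [0.5391, -0.2453, 0.1335]
ee_rot: [-179.9, 0.0, 82.4]
contact_force: [-6.9, -2.1, 1.2]
gripper_width: 0.0357
```

step_arm([
  {"tx":-0.006,"ty":0,"tz":0,"ax":0,"ay":0,"az":0},
  {"tx":0,"ty":0,"tz":0,"ax":0,"ay":0,"az":0},
], fingers=1)

```text
t: 19.95
tool_pos: [0.5387, -0.2478, 0.1335]
ee_rot: [-179.9, 0.0, 82.4]
contact_force: [-5.0, 0.6, 1.5]
gripper_width: 0.0357
```

Run:
```python
from h import *
go(.5494-.1323*.078,-.1746-.9912*.078,.132,82.4)
snap("wrist","10")
```

```text
t 19.95 pos [ 0.5387 -0.2478  0.1335] rpy [-1.7995e+02  2.0000e-02  8.2450e+01] F [-5.   0.6  1.5] w 0.0357 q [-30.4  31.7  87.8  -0.   60.5 -22.9]
 shift units [-0.0081  0.0018  0.0029] mm [-4.1  0.9  1.5]
 turn units [-0.0012  0.0004  0.0011]
```

View pics/wrist10.png

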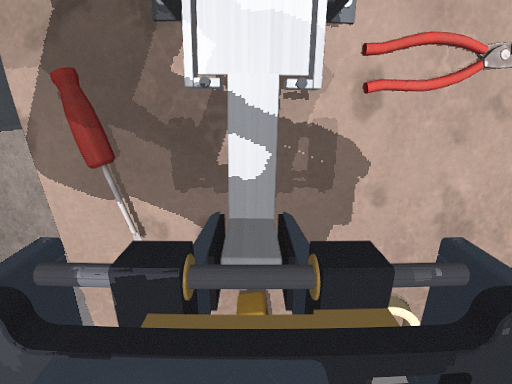

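step_arm([
  {"tx":-0.005,"ty":0,"tz":0,"ax":0,"ay":0,"az":0},
  {"tx":-0.003,"ty":0,"tz":0,"ax":0,"ay":0,"az":0},
  {"tx":0,"ty":0,"tz":0,"ax":0,"ay":0,"az":0},
], fingers=1)

```text
t: 20.38
tool_pos: [0.5383, -0.2506, 0.1334]
ee_rot: [-179.9, -0.1, 82.4]
contact_force: [-4.0, 9.2, 3.0]
gripper_width: 0.0357
```

step_arm([
  {"tx":-0.003,"ty":0,"tz":0,"ax":0,"ay":0,"az":0},
  {"tx":0,"ty":0,"tz":0,"ax":0,"ay":0,"az":0},
], fingers=1)

```text
t: 20.62
tool_pos: [0.5383, -0.2507, 0.1334]
ee_rot: [-179.9, -0.2, 82.5]
contact_force: [-0.5, 19.6, 5.5]
gripper_width: 0.0361
```

step_arm([
  {"tx":-0.002,"ty":0,"tz":0,"ax":0,"ay":0,"az":0},
  {"tx":0,"ty":0,"tz":0,"ax":0,"ay":0,"az":0},
], fingers=1)

```text
t: 20.88
tool_pos: [0.5382, -0.2508, 0.1333]
ee_rot: [-179.9, -0.3, 82.5]
contact_force: [1.4, 26.5, 6.8]
gripper_width: 0.0357
```

Run:
```python
from h import *
go(.5494-.1323*.078,-.1746-.9912*.078,.132,82.4)
```

```text
t 20.88 pos [ 0.5382 -0.2508  0.1333] rpy [-179.92   -0.27   82.46] F [ 1.4 26.5  6.8] w 0.0357 q [-30.9  31.8  87.6   0.2  60.7 -23.4]
 shift units [-0.0019  0.002   0.0027] mm [-1.   1.   1.3]
 turn units [-0.0018 -0.006   0.0013]
```

step_arm([
  {"tx":0,"ty":0,"tz":0,"ax":0,"ay":0,"az":0},
  {"tx":0,"ty":0,"tz":0,"ax":0,"ay":0,"az":0},
  {"tx":0,"ty":0,"tz":0,"ax":0,"ay":0,"az":0},
  {"tx":0,"ty":0,"tz":0,"ax":0,"ay":0,"az":0},
  {"tx":0,"ty":0,"tz":0,"ax":0,"ay":0,"az":0},
], fingers=-1)

```text
t: 21.5
tool_pos: [0.5385, -0.2536, 0.1336]
ee_rot: [180.0, 0.0, 82.5]
contact_force: [-0.7, -0.5, -0.5]
gripper_width: 0.0829
```

step_arm([
  {"tx":0,"ty":0,"tz":-0.06,"ax":0,"ay":0,"az":0},
  {"tx":0,"ty":0,"tz":-0.1,"ax":0,"ay":0,"az":0},
  {"tx":0,"ty":0,"tz":-0.1,"ax":0,"ay":0,"az":0},
  {"tx":0,"ty":0,"tz":-0.02,"ax":0,"ay":0,"az":0},
  {"tx":0,"ty":0,"tz":0,"ax":0,"ay":0,"az":0},
], fingers=-1)

```text
t: 22.12
tool_pos: [0.5386, -0.2535, 0.2736]
ee_rot: [180.0, 0.0, 82.5]
contact_force: [-0.9, -0.2, -0.6]
gripper_width: 0.0912
```

Run:
```python
from h import *
go()
for n in("side","wrist","top"):snap(n,"11")
crop("side11",190,130,130,100,6,"e1");crop("top11",225,125,170,90,4,"e2")
```

```text
t 22.12 pos [ 0.5386 -0.2535  0.2736] rpy [1.7996e+02 2.0000e-02 8.2460e+01] F [-0.9 -0.2 -0.6] w 0.0912 q [-31.   23.5  77.8  -0.   78.6 -23.4]
 shift units [0. 0. 0.] mm [0. 0. 0.]
```

View pics/wrist11.png

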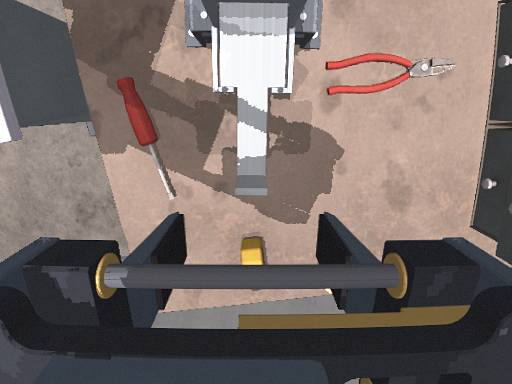

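View pics/e1.png

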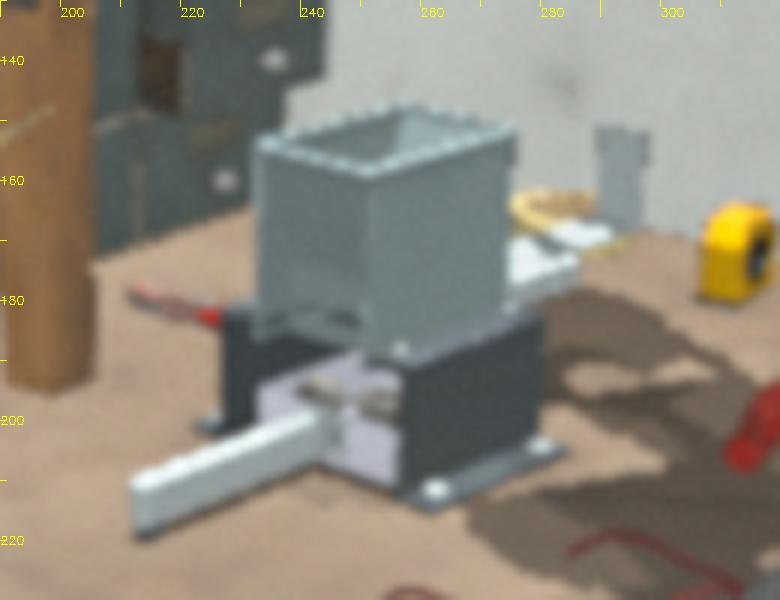

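View pics/e2.png

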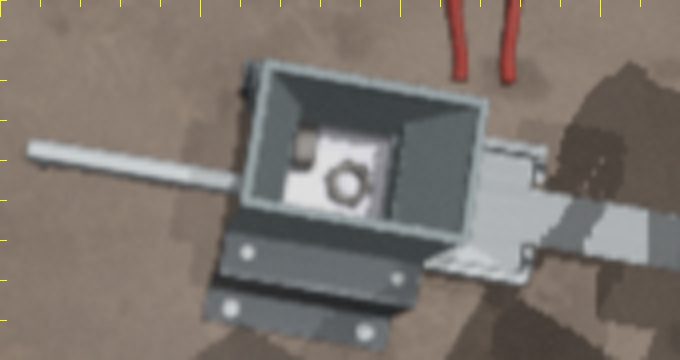

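step_arm([
  {"tx":0.02,"ty":0,"tz":-0.08,"ax":0,"ay":0,"az":0},
  {"tx":0.05,"ty":0,"tz":-0.08,"ax":0,"ay":0,"az":0},
  {"tx":0.06,"ty":0,"tz":-0.06,"ax":0,"ay":0,"az":0},
  {"tx":0.04,"ty":0,"tz":0,"ax":0,"ay":0,"az":0},
  {"tx":0,"ty":0,"tz":0,"ax":0,"ay":0,"az":0},
], fingers=-1)

```text
t: 22.9
tool_pos: [0.5495, -0.168, 0.3821]
ee_rot: [-179.9, -0.0, 82.5]
contact_force: [0.4, -0.0, 0.0]
gripper_width: 0.0912
```

Run:
```python
from h import *
go()
snap("wrist","12");crop("wrist12",160,0,200,170,4,"e1")
```

```text
t 22.90 pos [ 0.5495 -0.168   0.3821] rpy [-1.7988e+02 -3.0000e-02  8.2550e+01] F [ 0.4 -0.   0. ] w 0.0912 q [-23.   17.9  70.    0.   92.2 -15.5]
 shift units [0. 0. 0.] mm [0. 0. 0.]
```

View pics/wrist12.png

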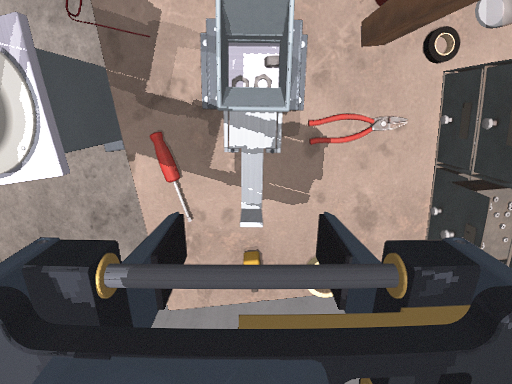

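View pics/e1.png

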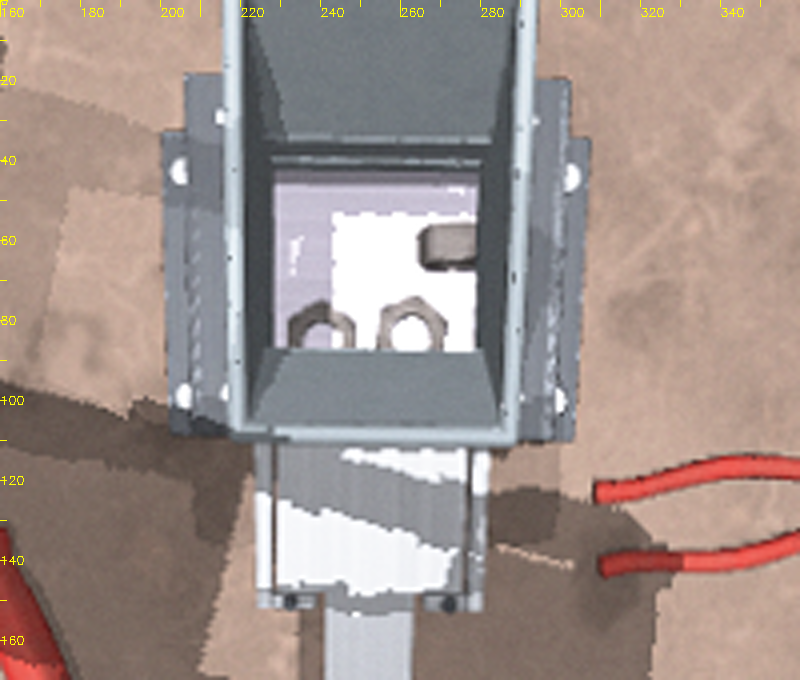

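Run:
```python
from h import *
print(close_job(), get_obs()['t'])
```

```text
the job is handed in; nothing more can be done
the job is handed in; nothing more can be done
```

The tray is fully home under the hopper, the gate is drawn out to its end stop, and all three nuts are in the tray's pocket. I handed the job in at about 23 s.

**What I did:**
- I gripped the tray by its handle, lifted it about 100 mm and turned it end for end clear of everything.
- I slid it pocket first into the tunnel until it met the stop; the push force rose to about 20 N.
- I then gripped the gate tab and drew the gate about 77 mm until it hit the end stop at about 26 N. I released it and backed the arm away.

**Last checks:**
- **Tray:** before the gate was drawn, the handle end was where a tray touching the stop should be, to about 2 mm. The tray was standing on the bench and aligned with the hopper.
- **Gate:** the last wrist picture shows its shoulder against the end-stop lugs.
- **Nuts:** two lie flat in the pocket and one stands on edge.
- **Other things:** spectacles, screwdriver and pliers looked unmoved in the last pictures, though I did not measure them.

**Disagreements:**
- The cameras and the arm differed by about 3–4 mm sideways (x), so I shifted the tray 3 mm before inserting it.
- The measured gate travel was about 1 mm short of the nominal 78 mm, within what I could measure.

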